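# Put the three cue desk units back on their own spike marks

## Robot

A 6-joint arm with a two-finger parallel gripper is mounted at the origin on the work surface. World frame = base frame: x ahead of the robot, y to its left, z up, the work surface at z = 0. Lengths are in m, angles in degrees, forces in N, time in s.
With the tool pointing down it reaches from about 0.4 to 0.925 m from the base axis. Payload 3.4 kg.
Tool frame: the origin (TCP) lies at the very end of the fingers, on their centre line; the grasp point (between the pads) lies manip.hold_point_z behind it (manip.hold_point_z is the distance from the TCP to the grasp point, in m); z points along the fingers, y is the direction in which the jaws open and shut (so a half turn about z gives the same grasp; the last joint's range is limited). The gripper opens to 85 mm and grips with 20 to 120 N. Pads are 22 mm wide; open, the fingers measure 114 mm over their backs; the gripper's body (76 mm by 85 mm) begins 54 mm behind the grasp point. The pads swing forward as they close: fully open they stand 13 mm farther back than shut.
Start: joints at [65.174, 17.578, 86.31, -0, 76.112, -4.211], TCP at [0.202, 0.538, 0.195] pointing down, gripper open.
Joint ranges: [-179.03, 179.03], [-60, 130.46], [8.19, 133.38], [-81.62, 261.62], [5.75, 156.47], [-153.77, 153.77]. Speed limits (degrees/s): [147.25, 147.25, 180, 180, 180, 180].

## Interface

Orientations are given as [roll, pitch, yaw] about the fixed x, y, z axes, in that order (R = Rz(yaw) Ry(pitch) Rx(roll)).
In Python, from rig import state, optics, ticket, manip gives the robot as it stands.
- The arm moves only by the tool apply_moves, never from a script. Its argument "commands" is a list that holds one entry, the list of rows, each a list of 5 numbers: the shift along the tool's x, y, z in m, then the turn about the tool's z in degrees, then the gripper command: -1 is shut, 1 is fully open, values between are in proportion. A call has 1 to 8 rows; each row shifts and turns the pose as measured when the row begins, along the tool's axes as they then stand; what a row does not reach is not made up. A row lasts 1/12 s, in which the tool goes at most 41.7 mm and 7.16 degrees, less where a joint would pass 70% of its speed; a pose out of reach is approached as far as the arm can. A call is refused whole if a number of a shift passes 0.0417 or a number of a turn 7.16, either way. A call with a gripper value outside its range is refused whole. The fingers move at their own pace and stop on an object; the grip force is fixed at half the most. Time passes only in rows, so rows that do not move let the fingers close. It gives the time, the measured TCP pose, the force and the opening at its end, in the units of the state.
- state(): the state, without advancing time (a new reading comes with each control period).
- optics.grab_frame(name): name is "scene" or "side" or "wrist"; returns a dict with "pixels" (384x512x3 uint8, red, green, blue), "vertical_fov" (degrees; the focal length in pixels is half the picture's height over the tangent of half this angle, whatever the lens; pixels are square), "cx", "cy" (the principal point, pixels), "distortion" ([k1, k2, p1, p2, k3] as OpenCV has them; the pictures are not rectified), "extrinsics" (4x4, takes a point from world to camera coordinates); the wrist camera has in their place "T_tool_cam" (4x4, takes a point from camera to tool coordinates, whose origin is the TCP and whose axes are the flange's). Camera axes: x right, y down, z forward; pixel columns grow to the right and rows downward; lengths in m; the calibration is good to about 2 mm. A picture is of the moment at which its call begins: read the wrist's pose just before it. There is no depth.
- ticket.job_done(): hands the job in, once; it reports no verdict.
The state is a dict: "time_s": time; "joint_pos": joint angles; "dq": joint speeds; "joint_torque": joint torques, N m; "tcp_pos": TCP position; "tcp_rot": TCP orientation; "contact_force": force on the tool from outside, world axes, zero at the start; "wrist_torque": the same for the moment, N m; "grip_width": finger opening in m.
Only numpy, scipy, OpenCV 4.12 (cv2) and the standard library are available. Lean on these libraries where they do the work, as an engineer would, in place of code of your own. Each camera call takes 0.05 s, during which the arm holds its last target. There are 200 camera calls.

## Task

Someone has tidied the prompt desk and stood the three cue units on one another's spike marks. Shift them round so that each stands upright, centred and squared up inside the white tape outline of its own shape (the lamp in the circle, the bell push in the square, the two-toggle box in the oblong), parking one of them on the empty cork mat to make room. Set them down gently, never dropping or toppling them, and leave the stapler, the mug and the stand of amber lens caps where they are.

Things in the scene. Friction and masses are not known exactly. Their poses are not given: they have to be found in the camera images.
- lamp_unit: Loose battery cue lamp, 0.30 kg: round grey housing 60 mm in diameter and 38 mm high (grip it here), chrome ring on top, red glass dome up to 67 mm above the base. Origin: centre of its underside; z up. Stands at first on the square tape mark.
- bell_unit: Loose bell push, 0.30 kg: square oak block 56 x 56 mm, 34 mm high (grip it here), with a round brass dish and a white push on top up to 48 mm. Origin: centre of its underside; x and y parallel to the block's sides, z up. Stands at first on the oblong tape mark.
- toggle_unit: Loose toggle switch box, 0.40 kg: oblong grey box with a steel top plate, 50 mm along its own x, 96 mm along its own y, 36 mm high (grip it across the 50 mm), two chrome toggles on top up to 63 mm. It may stand either way round. Origin: centre of its underside; z up. Stands at first on the round tape mark.
- mark_round: Circle of white tape flat on the black desk, the lamp's place: inner diameter 84 mm, tape 9 mm wide, under 1 mm thick, nothing to bump into. Origin: its centre, on the desk surface (z = 0).
- mark_square: Square outline of white tape flat on the desk, the bell push's place: inner side 80 mm, tape 9 mm wide, under 1 mm thick. Origin: its centre, on the desk surface; x and y parallel to its sides.
- mark_oblong: Oblong outline of white tape flat on the desk, the toggle box's place: inner size 74 mm along its own x, 120 mm along its own y, tape 9 mm wide, under 1 mm thick. Origin: its centre, on the desk surface.
- cork_mat: Empty cork mat fixed to the desk, the free parking spot: 110 mm along its own x, 130 mm along its own y, 3 mm thick. Origin: centre of its underside, so its top is at z = 3 mm.
- stapler: Bystander: grey desk stapler standing on its base, 34 mm along its own x, 135 mm along its own y, 42 mm high. Origin: centre of its underside.
- mug: Bystander: blue mug standing upright, 82 mm in diameter, 92 mm high, handle at its own +y reaching some 77 mm from its axis. Origin: centre of its underside.
- lens_stand: Bystander: slotted oak stand, 60 mm along its own x, 150 mm along its own y, holding three amber lens caps on edge, 60 mm high in all. Origin: centre of its underside. All other equipment stands clear of the job: beyond x = 0.79 m or more than 0.33 m to either side.
There are look-alikes about, which are no part of the job. There is more than one size of the cork_mat; the job needs the smaller. There is more than one size of the bell_unit; the job needs the smaller.

How it is judged:
By the outcome, as a careful person would: the job done as asked, in the order asked, and still so for the second after the job is handed in, with the robot touching nothing.
It also fails if it takes over 115 s, if anything falls off the work surface, if the arm or the gripper's body presses on something with over 40 N, if the wrist force passes 120 N, or if a joint passes its speed limit or range.

## Working session

There is one attempt and no reset: what is moved stays moved. The work goes in short steps, Python scripts to look and compute and a tool call to move; the robot and the scene stay as the last step left them, time stands still between calls to the robot, and variables do not carry over. Pictures are saved under pics/ and viewed, about 12 in all and at most 16, crops included, and the job is handed in when it is done.

Besides the shell and the picture viewer there is one more tool, called after "Call:" as name([rows], argument=value, ...), one row to a line, values as JSON. apply_moves: Moves the arm, as the interface text tells. Its arguments: {"type":"object","properties":{"commands":{"type":"array","items":{"type":"array","items":{"type":"array","items":{"type":"number"}}}}},"required":["commands"]}

```bash
mkdir -p pics; ls; python3 - <<'E'
from rig import state, optics, manip
import cv2,numpy as np
print(state(), manip.hold_point_z)
for n in ["scene","side","wrist"]:
    f=optics.grab_frame(n); cv2.imwrite(f"pics/{n}0.png",f["pixels"][:,:,::-1])
    print(n,{k:(np.round(v,4).tolist() if not np.isscalar(v) else v) for k,v in f.items() if k!="pixels"})
E
```

```text
pics
{'time_s': 0.0, 'joint_pos': array([ 6.51746542e+01,  1.76226202e+01,  8.63818281e+01, -7.32091976e-05,
        7.61131878e+01, -4.21171849e+00]), 'dq': array([ 0.04905268,  0.07076862, -0.03643153, -0.00819848,  0.04007162,
        0.02865079]), 'joint_torque': array([-1.76128495e-03, -4.57557571e+01, -2.51916146e+01, -2.75916864e-04,
        1.32665638e-02,  1.41658026e-05]), 'tcp_pos': array([0.20214169, 0.53747696, 0.19389112]), 'tcp_rot': array([-1.79882676e+02, -8.56859782e-03,  1.59386382e+02]), 'contact_force': array([-0.77175561, -0.16859688,  0.61320625]), 'wrist_torque': array([-0.0350556 , -0.00673157,  0.01566575]), 'grip_width': 0.0857165752596939} 0.0187
scene {'vertical_fov': 46.57562312631146, 'cx': 249.44181673064358, 'cy': 188.48251549611865, 'distortion': [-0.0999, 0.0, 0.0, 0.0, 0.0], 'extrinsics': [[0.2336, 0.9722, 0.0162, -0.1067], [0.7525, -0.1702, -0.6362, -0.3211], [-0.6157, 0.1608, -0.7714, 1.5565], [0.0, 0.0, 0.0, 1.0]]}
side {'vertical_fov': 46.33709928786562, 'cx': 258.6960089337693, 'cy': 192.41599744801766, 'distortion': [-0.0256, 0.0, 0.0, 0.0, 0.0], 'extrinsics': [[-0.9964, -0.0831, -0.0173, 0.4702], [-0.0529, 0.7672, -0.6392, 0.0717], [0.0664, -0.636, -0.7688, 1.1902], [0.0, 0.0, 0.0, 1.0]]}
wrist {'vertical_fov': 60.51863499579863, 'cx': 247.81972468019129, 'cy': 194.5263633083279, 'distortion': [-0.0561, 0.0, 0.0, 0.0, 0.0], 'T_tool_cam': [[0.0005, -0.9579, -0.2871, 0.0733], [1.0, 0.0008, -0.0009, 0.0007], [0.0011, -0.2871, 0.9579, -0.1786], [0.0, 0.0, 0.0, 1.0]]}
```

View pics/scene0.png

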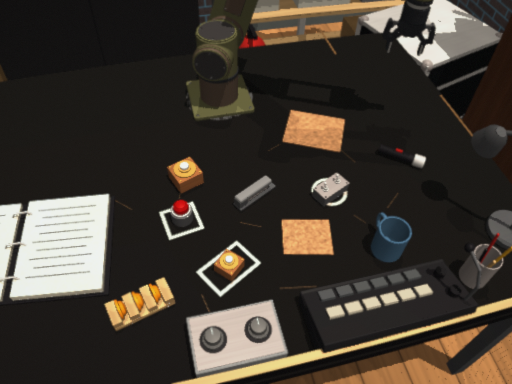

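View pics/side0.png

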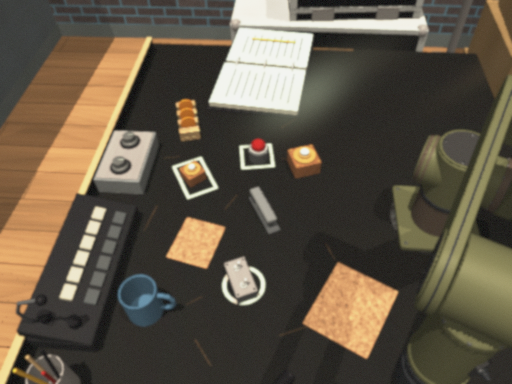

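Scene view: bells at (185,173) (no tape, nearer the robot) and (229,263) (inside the oblong). Cork mats at (314,130) and (307,237). Lamp at (181,210) on the square, toggle box at (331,187) on the circle. Next I'll measure sizes.

```bash
cat > h.py <<'E'
import cv2,numpy as np
from scipy.spatial.transform import Rotation as Rn
from rig import state, optics
def cam(name):
    s=state(); f=optics.grab_frame(name)
    h=f["pixels"].shape[0]; fl=h/2/np.tan(np.radians(f["vertical_fov"])/2)
    K=np.array([[fl,0,f["cx"]],[0,fl,f["cy"]],[0,0,1]]); D=np.array(f["distortion"])
    if name=="wrist":
        T=np.eye(4); T[:3,:3]=Rn.from_euler("xyz",s["tcp_rot"],degrees=True).as_matrix(); T[:3,3]=s["tcp_pos"]
        W=T@f["T_tool_cam"]
    else: W=np.linalg.inv(f["extrinsics"])
    return dict(im=np.ascontiguousarray(f["pixels"][:,:,::-1]),K=K,D=D,W=W)
def ray(c,px,z):
    p=cv2.undistortPoints(np.array(px,float).reshape(-1,1,2),c["K"],c["D"]).reshape(-1,2)
    d=np.c_[p,np.ones(len(p))]@c["W"][:3,:3].T; o=c["W"][:3,3]
    t=(z-o[2])/d[:,2]
    return (o+d*t[:,None])[:,:2]
def proj(c,P):
    V=np.linalg.inv(c["W"]); r=cv2.Rodrigues(V[:3,:3])[0]
    return cv2.projectPoints(np.array(P,float).reshape(-1,1,3),r,V[:3,3],c["K"],c["D"])[0].reshape(-1,2)
def blobs(c,mask,z,amin=150,hull=True):
    out=[]
    for k in cv2.findContours(mask,cv2.RETR_EXTERNAL,cv2.CHAIN_APPROX_NONE)[0]:
        if cv2.contourArea(k)<amin: continue
        q=ray(c,k,z); (x,y),(w,h),a=cv2.minAreaRect((q*1000).astype(np.float32))
        px=k.reshape(-1,2).mean(0)
        out.append((px.round(),np.round([x,y,w,h,a],1)))
    return out
def mk(c,lo,hi): return cv2.inRange(cv2.cvtColor(c["im"],cv2.COLOR_BGR2HSV),lo,hi)
WHITE=((0,0,130),(180,70,255)); CORK=((5,80,90),(25,255,255)); RED=((0,150,60),(4,255,255))
E
python3 - <<'E'
from h import *
for n in ["scene","side"]:
    c=cam(n); print(n)
    for nm,rg,z in (("white",WHITE,0),("cork",CORK,.003),("red",((0,170,60),(5,255,255)),.055)):
        for b in blobs(c,mk(c,*rg),z,40): 
            if 0.2<b[1][0]/1e3<.85 and abs(b[1][1])<400: print(nm,*b)
    cv2.imwrite(f"pics/z_{n}.png",cv2.resize(c["im"][140:300,150:410] if n=="scene" else c["im"][90:330,110:340],None,fx=3 if n=="scene" else 2.4,fy=3 if n=="scene" else 2.4,interpolation=cv2.INTER_CUBIC))
E
```

```text
scene
white [335. 311.] [8.435e+02 1.175e+02 2.840e+01 3.940e+01 5.000e-01]
white [353. 307.] [8.436e+02 1.653e+02 2.860e+01 3.840e+01 4.000e-01]
white [235. 337.] [ 8.461e+02 -1.261e+02  1.352e+02  2.094e+02  1.000e-01]
white [371. 303.] [843.5 212.9  29.2  38.9   4. ]
white [389. 298.] [8.439e+02 2.601e+02 2.870e+01 3.930e+01 4.000e-01]
white [406. 294.] [8.441e+02 3.072e+02 2.830e+01 4.090e+01 3.000e-01]
white [423. 289.] [8.438e+02 3.552e+02 2.790e+01 4.020e+01 1.000e-01]
white [228. 268.] [ 667.7 -105.4   94.3  139.5   29.8]
white [181. 220.] [ 491.9 -202.8  103.7   99.6    9.7]
white [338. 200.] [524.9 248.1  22.6  78.1  25.6]
white [253. 188.] [427.8  18.9  25.3 118.6  28.4]
white [329. 185.] [465.  236.4  65.1 109.3  25.7]
white [184. 165.] [ 295.2 -165.6   25.4   27.8   43.6]
cork [139. 302.] [ 718.2 -333.9   80.   157.1   15.7]
cork [230. 262.] [ 656.  -100.4   64.    60.8   43.1]
cork [307. 237.] [624.1 116.3 133.4 111.9  76.8]
cork [186. 174.] [ 330.1 -162.2  115.6   84.5   16.7]
cork [314. 130.] [234.4 270.6 188.  162.8  62.9]
red [180. 206.] [ 489.9 -198.5   37.3   47.6   81.5]
side
white [243. 285.] [490.9 215.7 104.2 127.5   4.3]
white [263. 204.] [463.4 -21.8  26.5 122.2  28.2]
white [194. 177.] [ 669.2 -107.4   97.4  145.3   29.9]
white [304. 151.] [ 353.2 -233.2   24.7   25.7    3.8]
white [256. 157.] [ 495.9 -203.2  103.3  104.2    9.5]
cork [352. 309.] [235.3 268.8 191.7 161.4  63.1]
cork [196. 242.] [624.4 115.8 137.9 117.6  76.6]
cork [192. 172.] [ 675.2 -120.9   68.7   82.2   40.4]
cork [304. 160.] [ 352.5 -194.2   92.6  120.5   19.9]
cork [187. 120.] [ 736.  -358.6   70.4  209.3   15.8]
red [258. 144.] [ 489.6 -197.9   35.1   41.6    3.8]
```

View pics/z_scene.png

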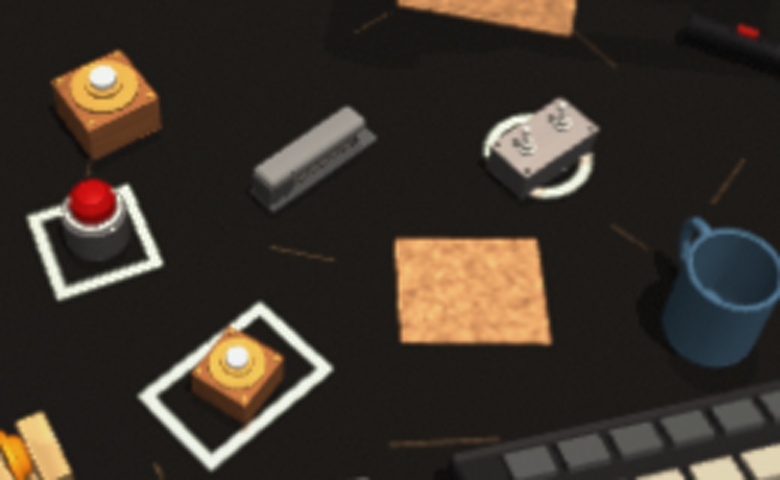

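Choices:
- **Bell:** the small one at (229,263), about 60 mm across. The other, at (185,173), is bigger.
- **Mat:** the one at (307,237), 112 x 133 mm. The other, at (314,130), is about 160 x 190 mm.
- **Order:** park the lamp, then bell to square, toggle to oblong, lamp to circle.

I'll pass over the toggle and circle first to look from close by.

Call:
apply_moves([
  [[-0.035, -0.019, 0.003, 0, 1], [-0.035, -0.019, 0.003, 0, 1], [-0.035, -0.019, 0.003, 0, 1], [-0.035, -0.019, 0.003, 0, 1], [-0.035, -0.019, 0.003, 0, 1], [-0.035, -0.019, 0.003, 0, 1], [-0.035, -0.019, 0.003, 0, 1], [-0.035, -0.019, 0.003, 0, 1]],
])

```text
time_s: 0.92
tcp_pos: [0.4143, 0.2978, 0.1684]
tcp_rot: [179.7, -0.1, 160.3]
contact_force: [0.8, 0.6, 1.0]
grip_width: 0.0856
```

```bash
cat > plan.py <<'E'
import sys,numpy as np
from rig import state
x,y,z=map(float,sys.argv[1:4]); s=state(); p=s["tcp_pos"]; w=s["tcp_rot"][2]
yaw=float(sys.argv[4]) if len(sys.argv)>4 else w
a=np.radians(yaw); dx,dy=x-p[0],y-p[1]; t=(yaw-w+180)%360-180
v=np.array([dx*np.cos(a)+dy*np.sin(a),dx*np.sin(a)-dy*np.cos(a),p[2]-z])
print("t",round(s["time_s"],2),"pos",p.round(4),"rot",s["tcp_rot"].round(1),"w",round(s["grip_width"],4),"F",s["contact_force"].round(1))
print("turn",round(t,2),"then shift tool xyz mm",(v*1e3).round(1),"rows>=",round(np.linalg.norm(v)/.0415,1))
E
python3 plan.py .46 .235 .16; python3 - <<'E'
from h import *
c=cam("wrist"); cv2.imwrite("pics/w1.png",c["im"]); print(proj(c,[[.47,.235,0],[.47,.235,.036]]))
E
```

```text
t 0.92 pos [0.4143 0.2978 0.1684] rot [ 1.797e+02 -1.000e-01  1.603e+02] w 0.0856 F [0.8 0.6 1. ]
turn 0.0 then shift tool xyz mm [-64.2 -43.7   8.4] rows>= 1.9
[[211.10191642 231.05995359]
 [207.57097208 244.64425221]]
```

View pics/w1.png

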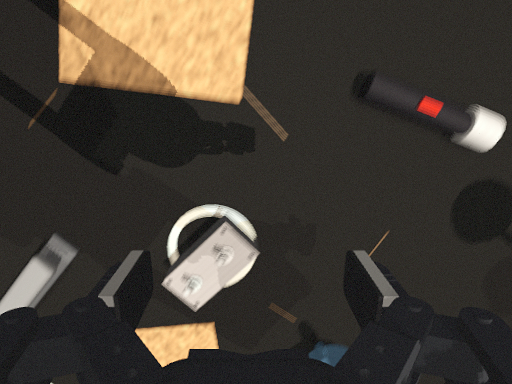

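The wrist view shows the toggle box at (210,265) on the circle at (211,245), and it agrees with the projection. On to the lamp.

```bash
python3 plan.py .44 -.2 .17
```

```text
t 0.97 pos [0.4198 0.2917 0.1678] rot [179.9   0.2 160.1] w 0.0853 F [ 3.1 -3.7  0.4]
turn 0.0 then shift tool xyz mm [-186.2 -455.5   -2.2] rows>= 11.9
```

Call:
apply_moves([
  [[-0.015, -0.038, 0, 0, 1], [-0.015, -0.038, 0, 0, 1], [-0.015, -0.038, 0, 0, 1], [-0.015, -0.038, 0, 0, 1], [-0.015, -0.038, 0, 0, 1], [-0.015, -0.038, 0, 0, 1], [-0.015, -0.038, 0, 0, 1], [-0.015, -0.038, 0, 0, 1]],
])

```text
time_s: 1.63
tcp_pos: [0.4319, -0.0322, 0.1668]
tcp_rot: [179.6, 0.4, 160.2]
contact_force: [0.6, 0.6, -0.1]
grip_width: 0.0851
```

Call:
apply_moves([
  [[-0.015, -0.038, 0, 0, 1], [-0.015, -0.038, 0, 0, 1], [-0.015, -0.038, 0, 0, 1], [-0.015, -0.038, 0, 0, 1], [0, 0, 0, 0, 1], [0, 0, 0, 0, 1]],
])

```text
time_s: 2.13
tcp_pos: [0.4365, -0.2084, 0.1672]
tcp_rot: [179.7, 0.8, 159.6]
contact_force: [1.0, -0.1, 0.8]
grip_width: 0.0857
```

```bash
python3 plan.py .49 -.2 .17; python3 - <<'E'
from h import *
c=cam("wrist"); cv2.imwrite("pics/w2.png",c["im"])
for nm,rg,z in (("white",WHITE,0),("red",((0,170,60),(5,255,255)),.055)):
    for b in blobs(c,mk(c,*rg),z,100): print(nm,*b)
E
```

```text
t 2.13 pos [ 0.4365 -0.2084  0.1672] rot [179.7   0.8 159.6] w 0.0857 F [ 1.  -0.1  0.8]
turn 0.0 then shift tool xyz mm [-47.2  26.5  -2.8] rows>= 1.3
white [ 64. 379.] [ 628.9 -553.6   41.7   18.4   72.5]
white [341. 323.] [ 673.5 -157.5   52.5   41.4   29.6]
white [421. 274.] [640.4 -59.5  92.6  33.8  29.3]
white [ 35. 257.] [ 460.3 -466.6  127.8  203.2   55.6]
white [270. 208.] [ 493.9 -201.5   98.4   99.     9.5]
white [472. 117.] [470.7  33.2  27.1 127.   28.7]
white [258.  70.] [ 349.8 -164.2   29.8   29.2   69.8]
red [276. 220.] [ 485.  -197.    41.3   44.9   89.4]
```

View pics/w2.png

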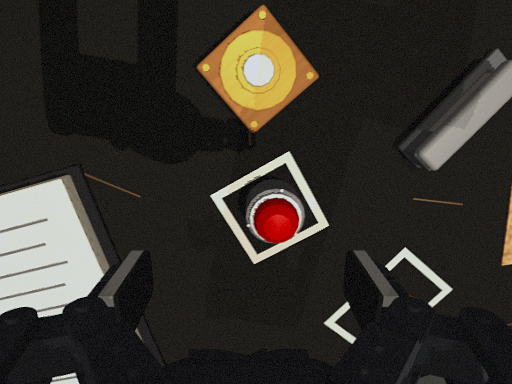

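Wrist view: the lamp at (276,220) stands in the square at (270,208), with the big bell at (258,70). The measured square centre is (494,-202) mm at 9.5°. Descending onto the lamp.

```bash
python3 plan.py .487 -.1975 .004
```

```text
t 2.18 pos [ 0.437  -0.2086  0.1673] rot [179.8   0.8 159.7] w 0.0854 F [-0.7 -0.4 -0.3]
turn 0.0 then shift tool xyz mm [-43.   27.7 163.3] rows>= 4.1
```

Call:
apply_moves([
  [[-0.022, 0.014, 0, 0, 1], [-0.021, 0.014, 0, 0, 1], [0, 0, 0, 0, 1], [0, 0, 0.03, 0, 1], [0, 0, 0.03, 0, 1], [0, 0, 0.02, 0, 1], [0, 0, 0, 0, 1], [0, 0, 0, 0, 1]],
])

```text
time_s: 2.85
tcp_pos: [0.4903, -0.1859, 0.0875]
tcp_rot: [179.7, 0.9, 160.4]
contact_force: [-0.1, -0.4, 0.3]
grip_width: 0.0853
```

```bash
python3 plan.py .487 -.1975 .004;python3 - <<'E'
from h import *
c=cam("wrist"); cv2.imwrite("pics/w3.png",c["im"])
E
```

```text
t 2.85 pos [ 0.4903 -0.1859  0.0875] rot [179.7   0.9 160.4] w 0.0853 F [-0.1 -0.4  0.3]
turn 0.0 then shift tool xyz mm [ -0.8 -12.1  83.5] rows>= 2.0
```

View pics/w3.png

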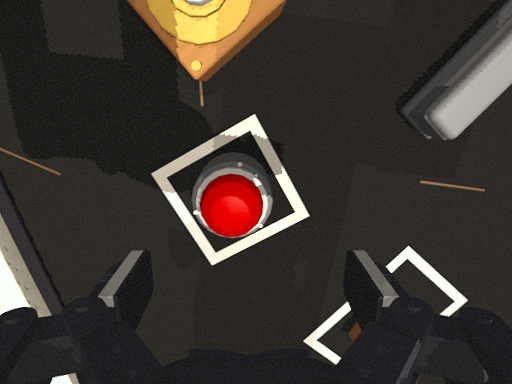

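Lamp at (232,205), fingers centred at about column 250, so I need to shift about 12 mm in -y, which agrees with the plan.

Call:
apply_moves([
  [[-0.001, -0.012, 0, 0, 1], [0, 0, 0, 0, 1], [0, 0, 0, 0, 1]],
])

```text
time_s: 3.15
tcp_pos: [0.4883, -0.198, 0.0909]
tcp_rot: [179.8, 1.1, 160.5]
contact_force: [0.2, 0.6, -0.2]
grip_width: 0.0856
```

```bash
python3 plan.py .487 -.1975 .004
```

```text
t 3.15 pos [ 0.4883 -0.198   0.0909] rot [179.8   1.1 160.5] w 0.0856 F [ 0.2  0.6 -0.2]
turn 0.0 then shift tool xyz mm [ 1.4  0.1 86.9] rows>= 2.1
```

Call:
apply_moves([
  [[0, 0, 0.025, 0, 1], [0, 0, 0.025, 0, 1], [0, 0, 0.015, 0, 1], [0, 0, 0, 0, 1], [0, 0, 0, 0, 1], [0, 0, 0, 0, 1]],
])

```text
time_s: 3.65
tcp_pos: [0.4962, -0.2041, 0.0323]
tcp_rot: [179.9, 2.2, 160.3]
contact_force: [-0.0, 0.7, 0.7]
grip_width: 0.0853
```

```bash
python3 plan.py .487 -.1975 .004
```

```text
t 3.65 pos [ 0.4962 -0.2041  0.0323] rot [179.9   2.2 160.3] w 0.0853 F [-0.   0.7  0.7]
turn 0.0 then shift tool xyz mm [10.9  3.1 28.3] rows>= 0.7
```

```bash
python3 - <<'E'
from rig import state
s=state();j=s["joint_pos"];print(j.round(2),j[1]+j[2]+j[4],s["dq"].round(2),s["tcp_pos"].round(4),s["tcp_rot"].round(2))
E
```

```text
[-27.15  23.77 104.58   0.49  49.53 -97.77] 177.88081641245643 [-0.35 -0.86 -1.15  0.03  0.51 -0.04] [ 0.4962 -0.2041  0.0323] [179.91   2.15 160.32]
```

Call:
apply_moves([
  [[0.011, 0.003, 0, 0, 1], [0, 0, 0, 0, 1], [0, 0, 0, 0, 1]],
])

```text
time_s: 3.9
tcp_pos: [0.4881, -0.1983, 0.0351]
tcp_rot: [179.9, 2.5, 160.3]
contact_force: [0.5, -0.7, -0.0]
grip_width: 0.0854
```

```bash
python3 plan.py .487 -.1975 .004; python3 - <<'E'
from rig import state
s=state();j=s["joint_pos"];print(j.round(2),j[1]+j[2]+j[4],s["dq"].round(2),s["tcp_pos"].round(4),s["tcp_rot"].round(2))
E
```

```text
t 3.9 pos [ 0.4881 -0.1983  0.0351] rot [179.9   2.5 160.3] w 0.0854 F [ 0.5 -0.7 -0. ]
turn 0.0 then shift tool xyz mm [ 1.4  0.4 31.1] rows>= 0.8
[-26.99  22.81 105.89   0.49  48.85 -97.59] 177.54416607757992 [ 0.12 -1.64  1.73  0.09  1.49  0.12] [ 0.4881 -0.1983  0.0351] [179.95   2.48 160.28]
```

Call:
apply_moves([
  [[0.003, 0.001, 0.012, 0, 1], [0.002, 0, 0.012, 0, 1], [0.002, 0, 0.006, 0, 1], [0, 0, 0, 0, 1]],
])

```text
time_s: 4.23
tcp_pos: [0.4851, -0.196, 0.0078]
tcp_rot: [-180.0, 2.9, 160.3]
contact_force: [-1.0, 0.0, -0.7]
grip_width: 0.0858
```

```bash
python3 plan.py .487 -.1975 .004
```

```text
t 4.23 pos [ 0.4851 -0.196   0.0078] rot [-180.     2.9  160.3] w 0.0858 F [-1.   0.  -0.7]
turn 0.0 then shift tool xyz mm [-2.3 -0.7  3.8] rows>= 0.1
```

Close the gripper, 4 rows at a time, then lift.

Call:
apply_moves([
  [[-0.002, 0, 0.003, 0, -1], [0, 0, 0, 0, -1], [0, 0, 0, 0, -1], [0, 0, 0, 0, -1], [0, 0, 0, 0, -1], [0, 0, 0, 0, -1]],
])

```text
time_s: 4.73
tcp_pos: [0.4883, -0.1976, 0.007]
tcp_rot: [-180.0, 3.1, 160.3]
contact_force: [-0.2, 0.8, -3.3]
grip_width: 0.041
```

```bash
python3 plan.py .487 -.1975 .004
```

```text
t 4.73 pos [ 0.4883 -0.1976  0.007 ] rot [-180.     3.1  160.3] w 0.041 F [-0.2  0.8 -3.3]
turn 0.0 then shift tool xyz mm [ 1.3 -0.4  3. ] rows>= 0.1
```

```bash
python3 - <<'E'
from h import *
c=cam("wrist"); a=cam("side")
z=cv2.resize(a["im"][110:190,210:310],None,fx=4.8,fy=4.8,interpolation=cv2.INTER_CUBIC)
cv2.imwrite("pics/w4.png",np.hstack([cv2.resize(c["im"],(512,384)),z[:384,:288]] )[:, :800])
E
```

```text
(no output)
```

View pics/w4.png

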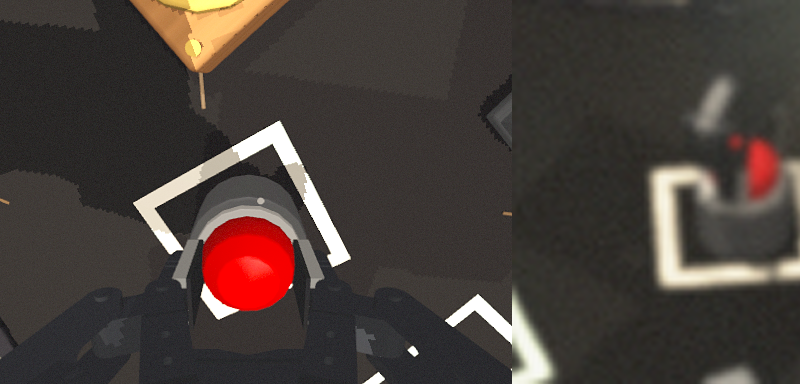

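```bash
python3 - <<'E'
from h import *
c=cam("wrist")
q=ray(c,[[278,122],[135,203],[219,318],[350,260]],0)*1000
print(q.round(1), np.linalg.norm(np.diff(np.r_[q,q[:1]],axis=0),axis=1).round(1))
s=state(); R=Rn.from_euler("xyz",s["tcp_rot"],degrees=True).as_matrix()
P=[s["tcp_pos"]+R@np.array([0,y,z]) for z in (0,-.0187,-.04) for y in (-.0205,.0205)]
print(np.round(P,3),proj(c,P).round())
for h in (.038,.05): print(h,ray(c,[[248,263],[249,225]],h)*1000)
E
```

```text
[[ 437.7 -161.4]
 [ 454.2 -256. ]
 [ 549.4 -239.6]
 [ 535.  -144.7]] [96.  96.6 96.  98.7]
[[ 0.481 -0.217  0.007]
 [ 0.495 -0.178  0.007]
 [ 0.48  -0.216  0.025]
 [ 0.494 -0.178  0.025]
 [ 0.479 -0.216  0.047]
 [ 0.493 -0.177  0.047]] [[212. 227.]
 [282. 227.]
 [208. 240.]
 [285. 240.]
 [203. 259.]
 [290. 259.]]
0.038 [[ 493.22809517 -198.47238367]
 [ 473.65499675 -190.98898988]]
0.05 [[ 486.30631435 -195.98887051]
 [ 468.37294106 -189.13239375]]
```

```bash
python3 - <<'E'
from h import *
s=state(); R=Rn.from_euler("xyz",s["tcp_rot"],degrees=True).as_matrix()
P=[s["tcp_pos"]+R@np.array([0,y,z]) for z in (0,-.0187,-.04) for y in (-.0205,.0205)]
out=[]
for n in ("side","scene"):
    c=cam(n); p=proj(c,P); print(n,p.round(1))
    m=p.mean(0).astype(int); k=c["im"][m[1]-32:m[1]+32,m[0]-32:m[0]+32]
    k=cv2.resize(k,None,fx=6,fy=6,interpolation=cv2.INTER_CUBIC)
    for i,q in enumerate(p): cv2.circle(k,tuple(int(v) for v in (q-m+32+.5)*6),3,[(0,255,0),(255,255,0),(255,0,255)][i//2],-1)
    out.append(k)
cv2.imwrite("pics/f1.png",np.hstack(out))
E
```

```text
side [[261.5 151.3]
 [255.9 160.3]
 [261.8 146.9]
 [256.1 156. ]
 [262.  141.9]
 [256.2 150.9]]
scene [[174.8 215.3]
 [189.5 216.8]
 [174.1 211. ]
 [188.9 212.4]
 [173.2 205.9]
 [188.3 207.4]]
```

View pics/f1.png

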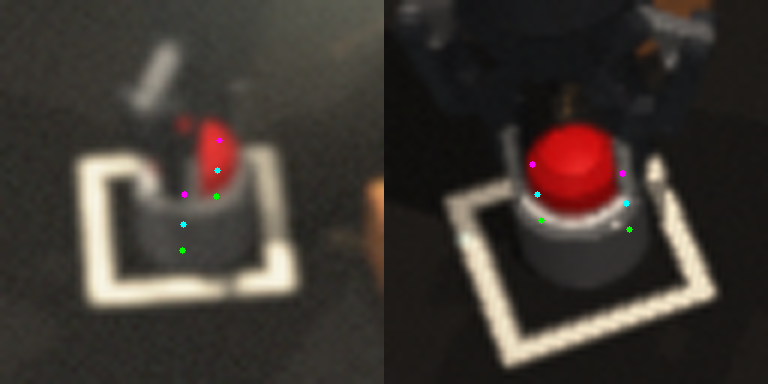

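Both views show the fingertips on the chrome ring, gripping the dome. The real tips sit about 35 mm higher than the TCP reading suggests. I'll release, check the offset from the open tips, and go lower in small steps while watching the force.

Call:
apply_moves([
  [[0, 0, 0, 0, 1], [0, 0, 0, 0, 1], [0, 0, 0, 0, 1], [0, 0, 0, 0, 1], [0, 0, 0, 0, 1]],
])

```text
time_s: 5.4
tcp_pos: [0.4894, -0.1981, 0.0074]
tcp_rot: [-179.9, 3.2, 160.3]
contact_force: [-0.2, -0.7, -0.2]
grip_width: 0.0855
```

```bash
python3 plan.py .487 -.1975 -.005; python3 - <<'E'
from h import *
s=state(); R=Rn.from_euler("xyz",s["tcp_rot"],degrees=True).as_matrix()
c=cam("wrist"); b=cam("scene")
for z in (0,-.013,-.03,-.045): print(z,proj(c,[s["tcp_pos"]+R@np.array([.011,y,z]) for y in (-.0428,.0428)]).round())
k=cv2.resize(b["im"][175:245,140:220],None,fx=5,fy=5.486,interpolation=cv2.INTER_CUBIC)
cv2.imwrite("pics/f2.png",np.hstack([c["im"][:,:400],k[:384]]))
E
```

```text
t 5.4 pos [ 0.4894 -0.1981  0.0074] rot [-179.9    3.2  160.3] w 0.0855 F [-0.2 -0.7 -0.2]
turn 0.0 then shift tool xyz mm [ 2.5 -0.3 12.4] rows>= 0.3
0 [[172. 209.]
 [321. 209.]]
-0.013 [[167. 217.]
 [326. 217.]]
-0.03 [[159. 229.]
 [334. 229.]]
-0.045 [[150. 242.]
 [342. 242.]]
```

View pics/f2.png

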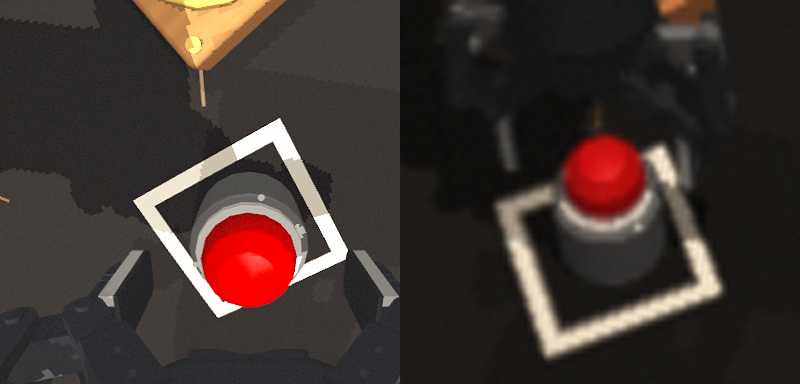

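The open tips sit about 50 mm behind the nominal TCP, at (150,250) and (345,250). I need the TCP at roughly z = -0.033 to grip the housing.

Call:
apply_moves([
  [[0.002, 0, 0.01, 0, 1], [0.002, 0, 0.01, 0, 1], [0.002, 0, 0.008, 0, 1], [0, 0, 0, 0, 1]],
])

```text
time_s: 5.83
tcp_pos: [0.4867, -0.1973, -0.0207]
tcp_rot: [-179.9, 3.4, 160.3]
contact_force: [0.3, 0.2, 0.6]
grip_width: 0.0858
```

```bash
python3 plan.py .487 -.1975 -.033; python3 - <<'E'
from h import *
c=cam("wrist"); q=blobs(c,mk(c,(0,170,60),(5,255,255)),.05,1000); print(q)
w=[b for b in blobs(c,mk(c,*WHITE),0,1000)]; print(w)
E
```

```text
t 5.83 pos [ 0.4867 -0.1973 -0.0207] rot [-179.9    3.4  160.3] w 0.0858 F [0.3 0.2 0.6]
turn 0.0 then shift tool xyz mm [-0.4 -0.1 12.3] rows>= 0.3
[(array([246., 295.]), array([ 486.4, -195.8,   43.5,   49.2,   77.3]))]
[(array([225., 246.]), array([ 498.6, -218.6,  102.1,  135.4,    9.5]))]
```

TCP at z = -0.021 with no contact, so the offset is confirmed. Down 12 mm more, then close.

Call:
apply_moves([
  [[0.001, 0, 0.008, 0, 1], [0, 0, 0.005, 0, 1], [0, 0, 0, 0, -1], [0, 0, 0, 0, -1], [0, 0, 0, 0, -1], [0, 0, 0, 0, -1], [0, 0, 0, 0, -1]],
])

```text
time_s: 6.47
tcp_pos: [0.4877, -0.1977, -0.0334]
tcp_rot: [-179.9, 3.5, 160.3]
contact_force: [-0.2, -0.3, -2.8]
grip_width: 0.0588
```

```bash
python3 plan.py .487 -.1975 .1
```

```text
t 6.47 pos [ 0.4877 -0.1977 -0.0334] rot [-179.9    3.5  160.3] w 0.0588 F [-0.2 -0.3 -2.8]
turn 0.0 then shift tool xyz mm [ 8.000e-01 -1.000e-01 -1.334e+02] rows>= 3.2
```

Gripped at 58.8 mm. Lifting.

Call:
apply_moves([
  [[0, 0, -0.01, 0, -1], [0, 0, -0.02, 0, -1], [0, 0, -0.025, 0, -1], [0, 0, -0.025, 0, -1], [0, 0, -0.02, 0, -1], [0, 0, 0, 0, -1]],
])

```text
time_s: 6.97
tcp_pos: [0.4784, -0.1938, 0.0701]
tcp_rot: [-180.0, 3.0, 160.3]
contact_force: [0.3, 0.1, -3.9]
grip_width: 0.0587
```

```bash
python3 plan.py .624 .116 .07
```

```text
t 6.97 pos [ 0.4784 -0.1938  0.0701] rot [-180.     3.   160.3] w 0.0587 F [ 0.3  0.1 -3.9]
turn 0.0 then shift tool xyz mm [-3.290e+01  3.407e+02  1.000e-01] rows>= 8.2
```

Call:
apply_moves([
  [[-0.003, 0.02, 0, 0, -1], [-0.003, 0.036, 0, 0, -1], [-0.003, 0.038, 0, 0, -1], [-0.003, 0.038, 0, 0, -1], [-0.003, 0.038, 0, 0, -1], [-0.003, 0.038, 0, 0, -1], [-0.003, 0.036, 0, 0, -1], [-0.003, 0.03, 0, 0, -1]],
])

```text
time_s: 7.63
tcp_pos: [0.5935, 0.0587, 0.0693]
tcp_rot: [-179.7, 3.0, 159.6]
contact_force: [0.8, -0.4, -3.0]
grip_width: 0.0586
```

Call:
apply_moves([
  [[-0.003, 0.025, 0, 0, -1], [-0.002, 0.015, 0, 0, -1], [0, 0, 0, 0, -1], [0, 0, 0, 0, -1]],
])

```text
time_s: 7.97
tcp_pos: [0.6134, 0.1046, 0.0653]
tcp_rot: [-179.8, 2.8, 160.1]
contact_force: [-0.1, -1.3, -3.1]
grip_width: 0.0589
```

```bash
python3 plan.py .624 .116 -.02
```

```text
t 7.97 pos [0.6134 0.1046 0.0653] rot [-179.8    2.8  160.1] w 0.0589 F [-0.1 -1.3 -3.1]
turn 0.0 then shift tool xyz mm [-6.1 14.3 85.3] rows>= 2.1
```

Call:
apply_moves([
  [[-0.003, 0.007, 0.015, 0, -1], [0.001, 0.007, 0.02, 0, -1], [0.002, 0, 0.02, 0, -1], [0.002, 0, 0.012, 0, -1], [0, 0, 0, 0, -1], [0, 0, 0, 0, -1]],
])

```text
time_s: 8.47
tcp_pos: [0.6146, 0.1116, -0.0062]
tcp_rot: [-179.5, 2.6, 160.0]
contact_force: [0.2, 0.5, -2.8]
grip_width: 0.0587
```

```bash
python3 plan.py .624 .116 -.030
```

```text
t 8.47 pos [ 0.6146  0.1116 -0.0062] rot [-179.5    2.6  160. ] w 0.0587 F [ 0.2  0.5 -2.8]
turn 0.0 then shift tool xyz mm [-7.3  7.4 23.8] rows>= 0.6
```

Call:
apply_moves([
  [[-0.004, 0.004, 0.007, 0, -1], [-0.003, 0.003, 0.006, 0, -1], [0, 0, 0.004, 0, -1], [0, 0, 0.003, 0, -1], [0, 0, 0, 0, -1]],
])

```text
time_s: 8.88
tcp_pos: [0.6271, 0.1133, -0.0252]
tcp_rot: [-179.6, 2.8, 159.8]
contact_force: [0.5, 0.2, -2.5]
grip_width: 0.0585
```

```bash
python3 plan.py .624 .116 -.030
```

```text
t 8.88 pos [ 0.6271  0.1133 -0.0252] rot [-179.6    2.8  159.8] w 0.0585 F [ 0.5  0.2 -2.5]
turn 0.0 then shift tool xyz mm [3.8 1.5 4.8] rows>= 0.2
```

Call:
apply_moves([
  [[0.001, 0, 0.002, 0, -1], [0, 0, 0.002, 0, -1], [0, 0, 0, 0, -1]],
])

```text
time_s: 9.13
tcp_pos: [0.627, 0.1137, -0.0289]
tcp_rot: [-179.6, 2.8, 159.8]
contact_force: [-0.7, 0.2, -3.3]
grip_width: 0.0591
```

Call:
apply_moves([
  [[0, 0, 0.001, 0, -1], [0, 0, 0.001, 0, -1], [0, 0, 0, 0, -1]],
])

```text
time_s: 9.38
tcp_pos: [0.6272, 0.1139, -0.0299]
tcp_rot: [-179.6, 2.9, 159.8]
contact_force: [-0.1, -0.6, -2.7]
grip_width: 0.0586
```

Call:
apply_moves([
  [[0, 0, 0.002, 0, -1], [0, 0, 0.0, 0, -1]],
])

```text
time_s: 9.55
tcp_pos: [0.6276, 0.114, -0.0296]
tcp_rot: [-179.7, 3.0, 159.8]
contact_force: [-0.3, -0.2, -2.7]
grip_width: 0.059
```

Call:
apply_moves([
  [[0, 0, 0.001, 0, -1], [0, 0, 0.0, 0, -1]],
])

```text
time_s: 9.72
tcp_pos: [0.6281, 0.1141, -0.0302]
tcp_rot: [-179.7, 3.0, 159.8]
contact_force: [-0.6, -0.1, -3.4]
grip_width: 0.0588
```

Call:
apply_moves([
  [[0, 0, 0.002, 0, -1], [0, 0, 0.002, 0, -1]],
])

```text
time_s: 9.88
tcp_pos: [0.6282, 0.1142, -0.0304]
tcp_rot: [-179.7, 3.1, 159.8]
contact_force: [-6.8, -1.0, 17.7]
grip_width: 0.0585
```

Call:
apply_moves([
  [[0, 0, 0.002, 0, -1], [0, 0, 0.001, 0, -1]],
])

```text
time_s: 10.05
tcp_pos: [0.6283, 0.1142, -0.0303]
tcp_rot: [-179.8, 3.2, 159.8]
contact_force: [-1.1, -0.5, -1.5]
grip_width: 0.0585
```

Touchdown felt (17.7 N, TCP z = -0.0304). Open, then rise.

Call:
apply_moves([
  [[0, 0, 0, 0, 0.6], [0, 0, 0, 0, 1], [0, 0, 0, 0, 1], [0, 0, -0.01, 0, 1], [0, 0, -0.03, 0, 1], [0, 0, -0.04, 0, 1], [0, 0, -0.04, 0, 1], [0, 0, -0.02, 0, 1]],
])

```text
time_s: 10.72
tcp_pos: [0.6174, 0.1167, 0.1081]
tcp_rot: [-179.4, 2.5, 159.8]
contact_force: [0.7, 0.4, -0.1]
grip_width: 0.0852
```

```bash
python3 plan.py .63 -.1 .1; python3 - <<'E'
from h import *
c=cam("wrist"); print(blobs(c,mk(c,(0,170,60),(5,255,255)),.053,500)); print(blobs(c,mk(c,*CORK),.003,2000))
for n in ("scene","side"):
    c=cam(n)
    print(n,blobs(c,mk(c,(0,170,60),(5,255,255)),.055,60))
    if n=="scene":cv2.imwrite("pics/s2.png",cv2.resize(c["im"][140:300,150:410],None,fx=3,fy=3,interpolation=cv2.INTER_CUBIC))
E
```

```text
t 10.72 pos [0.6174 0.1167 0.1081] rot [-179.4    2.5  159.8] w 0.0852 F [ 0.7  0.4 -0.1]
turn 0.0 then shift tool xyz mm [ -86.6 -199.1    8.1] rows>= 5.2
[(array([250., 206.]), array([627.8, 115.2,  44.8,  44. ,  21.8]))]
[(array([ 55., 290.]), array([ 663. , -117.4,   51.2,   91.1,   19.2])), (array([252., 183.]), array([622.4, 117.4, 131.2, 111. ,  76.7]))]
scene [(array([308., 227.]), array([628.8, 114.2,  38.8,  47.9,  72.4]))]
side [(array([191., 229.]), array([630.1, 114.3,  34.4,  42.8,  31.1]))]
```

View pics/s2.png

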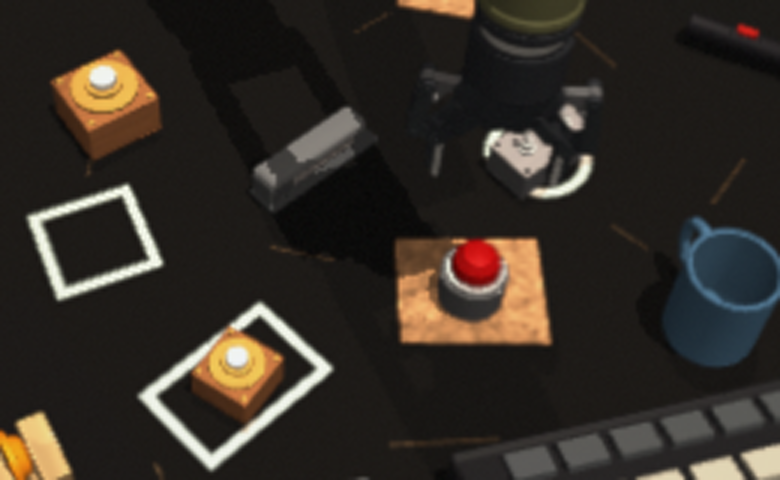

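The lamp stands upright on the mat, scene crop (475,280), about 4 mm from its centre. Now the bell.

```bash
python3 plan.py .61 -.11 .11
```

```text
t 10.87 pos [0.6175 0.1167 0.1064] rot [-179.4    2.5  159.8] w 0.0855 F [ 0.4 -0.2 -0.1]
turn 0.0 then shift tool xyz mm [ -71.2 -215.3   -3.6] rows>= 5.5
```

Call:
apply_moves([
  [[-0.006, -0.018, 0, 0, 1], [-0.012, -0.036, 0, 0, 1], [-0.012, -0.036, 0, 0, 1], [-0.012, -0.036, 0, 0, 1], [-0.012, -0.036, 0, 0, 1], [-0.01, -0.03, 0, 0, 1], [0, 0, 0, 0, 1], [0, 0, 0, 0, 1]],
])

```text
time_s: 11.53
tcp_pos: [0.6041, -0.0907, 0.1]
tcp_rot: [-179.2, 1.5, 160.1]
contact_force: [0.3, 0.2, 0.7]
grip_width: 0.0856
```

```bash
python3 plan.py .61 -.11 .11; python3 - <<'E'
from h import *
c=cam("wrist"); cv2.imwrite("pics/w5.png",c["im"])
print("white",blobs(c,mk(c,*WHITE),0,500)); print("oak",blobs(c,mk(c,*CORK),.034,500))
E
```

```text
t 11.53 pos [ 0.6041 -0.0907  0.1   ] rot [-179.2    1.5  160.1] w 0.0856 F [0.3 0.2 0.7]
turn 0.0 then shift tool xyz mm [-12.1 -16.1 -10. ] rows>= 0.5
white [(array([258., 239.]), array([ 666.7, -105.1,   93.1,  139. ,   29.8])), (array([497., 137.]), array([641.8, 122.7,  25.3,  64.9,  83.5])), (array([ 81., 100.]), array([ 493.6, -201.5,   98.9,   99.3,    9.7]))]
oak [(array([260., 251.]), array([ 662.9, -101.4,   60. ,   66.1,   42.4])), (array([458., 122.]), array([607.5,  79. ,  80.7,  97.8,  76.7]))]
```

View pics/w5.png

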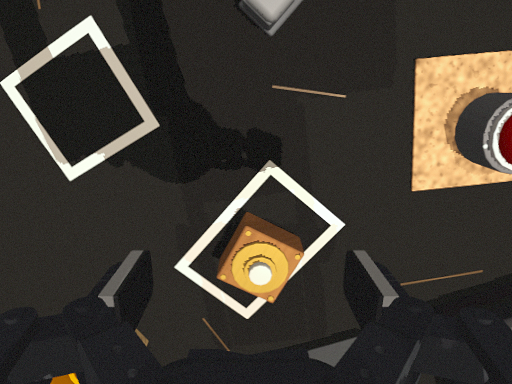

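Bell at (260,262), with its corner screws at (249,234), (297,257), (271,298) and (224,277). The oblong at (258,239) is clean (93 x 139 mm, as expected).

```bash
python3 - <<'E'
from h import *
c=cam("wrist")
q=ray(c,[[249,234],[297,257],[271,298],[224,277]],.035)*1000
print(q.round(1),q.mean(0)); e=np.diff(np.r_[q,q[:1]],axis=0); print(np.linalg.norm(e,axis=1),np.degrees(np.arctan2(e[:,1],e[:,0]))%90)
print(ray(c,[[260,273]],.048)*1000)
E
python3 plan.py .6645 -.101 .06 130
```

```text
[[ 636.9 -101.9]
 [ 669.6  -71.6]
 [ 700.5 -104.5]
 [ 667.5 -135.4]] [ 668.62349458 -103.36574023]
[44.62220499 45.08813865 45.20428265 45.33026853] [42.7415174  43.18562736 43.04937966 42.44834968]
[[ 666.17816244 -102.98119557]]
t 11.63 pos [ 0.6043 -0.0894  0.1002] rot [-179.2    1.5  160.3] w 0.0857 F [-0.  -0.7 -0.8]
turn -30.26 then shift tool xyz mm [-47.5  38.7  40.2] rows>= 1.8
```

Bell centre (668.3,-103.4), angle 42.9°. Turn to yaw 132.9.

Call:
apply_moves([
  [[0, 0, 0, -6.85, 1], [0, 0, 0, -6.85, 1], [0, 0, 0, -6.85, 1], [0, 0, 0, -6.85, 1], [-0.02, 0.015, 0.01, 0, 1], [-0.02, 0.015, 0.01, 0, 1], [0, 0, 0, 0, 1], [0, 0, 0, 0, 1]],
])

```text
time_s: 12.3
tcp_pos: [0.6375, -0.0385, 0.0754]
tcp_rot: [-179.0, 0.5, -170.4]
contact_force: [-0.6, -0.6, 0.6]
grip_width: 0.0855
```

```bash
python3 plan.py .6683 -.1034 .04 132.9
```

```text
t 12.3 pos [ 0.6375 -0.0385  0.0754] rot [-179.     0.5 -170.4] w 0.0855 F [-0.6 -0.6  0.6]
turn -56.71 then shift tool xyz mm [-68.5 -21.6  35.4] rows>= 1.9
```

A turn about tool z, which points down, is opposite to yaw. I'll fix the sign and turn back.

Call:
apply_moves([
  [[0, 0, 0, 7.1, 1], [0, 0, 0, 7.1, 1], [0, 0, 0, 7.1, 1], [0, 0, 0, 7.1, 1], [0, 0, 0, 7.1, 1], [0, 0, 0, 7.1, 1], [0, 0, 0, 7.1, 1], [0, 0, 0, 7.0, 1]],
])

```text
time_s: 12.97
tcp_pos: [0.6312, -0.03, 0.0741]
tcp_rot: [-179.6, 0.8, 132.2]
contact_force: [-0.5, -1.2, -0.8]
grip_width: 0.0854
```

Call:
apply_moves([
  [[0, 0, 0, 0, 1], [0, 0, 0, 0, 1]],
])

```text
time_s: 13.13
tcp_pos: [0.6298, -0.0288, 0.0742]
tcp_rot: [-179.6, 0.7, 132.3]
contact_force: [-0.6, 0.6, -0.1]
grip_width: 0.0854
```

```bash
sed -i 's/"turn",round(t,2)/"turn",round(-t,2)/' plan.py; python3 plan.py .6683 -.1034 .04 132.9
```

```text
t 13.13 pos [ 0.6298 -0.0288  0.0742] rot [-179.6    0.7  132.3] w 0.0854 F [-0.6  0.6 -0.1]
turn -0.59 then shift tool xyz mm [-80.8 -22.5  34.2] rows>= 2.2
```

Call:
apply_moves([
  [[-0.018, -0.005, 0.008, -0.6, 1], [-0.022, -0.006, 0.008, 0, 1], [-0.022, -0.006, 0.008, 0, 1], [-0.012, -0.004, 0.006, 0, 1], [0, 0, 0, 0, 1], [0, 0, 0, 0, 1]],
])

```text
time_s: 13.63
tcp_pos: [0.6643, -0.0965, 0.0452]
tcp_rot: [-179.6, 0.6, 134.2]
contact_force: [0.2, 0.2, 0.7]
grip_width: 0.0852
```

```bash
python3 plan.py .6683 -.1034 -.035 132.9
```

```text
t 13.63 pos [ 0.6643 -0.0965  0.0452] rot [-179.6    0.6  134.2] w 0.0852 F [0.2 0.2 0.7]
turn 1.28 then shift tool xyz mm [-7.8 -1.8 80.2] rows>= 1.9
```

Call:
apply_moves([
  [[-0.003, -0.001, 0.012, 1.2, 1], [-0.002, -0.001, 0.014, 0, 1], [-0.001, 0, 0.012, 0, 1], [0, 0, 0.005, 0, 1], [0, 0, 0, 0, 1]],
])

```text
time_s: 14.05
tcp_pos: [0.6654, -0.0993, 0.0001]
tcp_rot: [-179.6, 0.5, 133.0]
contact_force: [-0.5, 0.2, 0.4]
grip_width: 0.0855
```

```bash
python3 plan.py .6683 -.1034 -.035 132.9; python3 - <<'E'
from h import *
c=cam("wrist"); cv2.imwrite("pics/w6.png",c["im"])
E
```

```text
t 14.05 pos [ 6.654e-01 -9.930e-02  1.000e-04] rot [-179.6    0.5  133. ] w 0.0855 F [-0.5  0.2  0.4]
turn 0.1 then shift tool xyz mm [-4.9 -0.6 35.1] rows>= 0.9
```

View pics/w6.png

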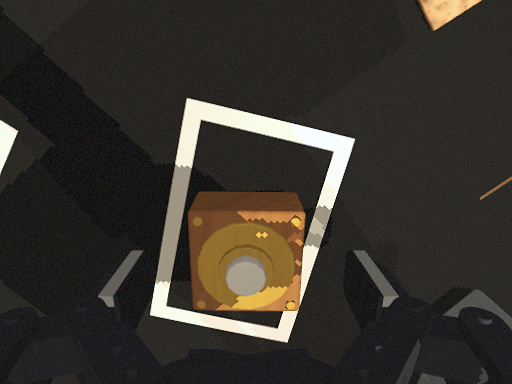

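The bell is squared up between the jaws at (247,262). Descend and close.

Call:
apply_moves([
  [[-0.002, 0, 0.014, 0, 1], [-0.001, 0, 0.014, 0, 1], [-0.001, 0, 0.007, 0, 1], [0, 0, 0, 0, -1], [0, 0, 0, 0, -1], [0, 0, 0, 0, -1], [0, 0, 0, 0, -1], [0, 0, 0, 0, -1]],
])

```text
time_s: 14.77
tcp_pos: [0.6697, -0.1021, -0.0352]
tcp_rot: [-179.7, 0.7, 133.1]
contact_force: [0.9, 0.6, -2.4]
grip_width: 0.0552
```

```bash
python3 plan.py .6683 -.1034 -.035 132.9
```

```text
t 14.77 pos [ 0.6697 -0.1021 -0.0352] rot [-179.7    0.7  133.1] w 0.0552 F [ 0.9  0.6 -2.4]
turn 0.2 then shift tool xyz mm [-0.  -1.9 -0.2] rows>= 0.0
```

Call:
apply_moves([
  [[0, 0, -0.01, 0, -1], [0, 0, -0.02, 0, -1], [0, 0, -0.025, 0, -1], [0, 0, -0.025, 6.7, -1], [0, 0, 0, 6.7, -1], [0, 0, 0, 6.7, -1], [0, 0, 0, 6.7, -1], [0, 0, 0, 6.7, -1]],
])

```text
time_s: 15.43
tcp_pos: [0.6684, -0.1002, 0.0534]
tcp_rot: [179.8, 0.7, 98.2]
contact_force: [-0.7, 0.5, -2.4]
grip_width: 0.0555
```

Call:
apply_moves([
  [[0, 0, 0, 0, -1], [0, 0, 0, 0, -1]],
])

```text
time_s: 15.6
tcp_pos: [0.6687, -0.1, 0.0554]
tcp_rot: [179.7, 0.7, 98.2]
contact_force: [-0.1, -0.8, -2.8]
grip_width: 0.0552
```

```bash
python3 plan.py .4938 -.2018 .045 99.6
```

```text
t 15.6 pos [ 0.6687 -0.1     0.0554] rot [179.7   0.7  98.2] w 0.0552 F [-0.1 -0.8 -2.8]
turn -1.41 then shift tool xyz mm [ -71.2 -189.4   10.4] rows>= 4.9
```

Call:
apply_moves([
  [[-0.006, -0.016, 0, -1.4, -1], [-0.012, -0.032, 0, 0, -1], [-0.013, -0.034, 0, 0, -1], [-0.013, -0.034, 0, 0, -1], [-0.013, -0.034, 0, 0, -1], [-0.008, -0.022, 0, 0, -1], [0, 0, 0, 0, -1], [0, 0, 0, 0, -1]],
])

```text
time_s: 16.27
tcp_pos: [0.5067, -0.195, 0.0563]
tcp_rot: [179.5, 0.8, 101.4]
contact_force: [0.4, -0.1, -3.3]
grip_width: 0.0554
```

```bash
python3 plan.py .4938 -.2018 -.02 99.6
```

```text
t 16.27 pos [ 0.5067 -0.195   0.0563] rot [179.5   0.8 101.4] w 0.0554 F [ 0.4 -0.1 -3.3]
turn 1.84 then shift tool xyz mm [ -4.6 -13.8  76.3] rows>= 1.9
```

Call:
apply_moves([
  [[-0.002, -0.008, 0.012, 1.8, -1], [-0.001, -0.008, 0.016, 0, -1], [0, -0.002, 0.016, 0, -1], [0, -0.002, 0.012, 0, -1], [0, 0, 0, 0, -1], [0, 0, 0, 0, -1]],
])

```text
time_s: 16.77
tcp_pos: [0.4961, -0.2032, 0.0017]
tcp_rot: [178.9, 1.1, 100.3]
contact_force: [0.2, 0.1, -2.3]
grip_width: 0.0555
```

```bash
python3 plan.py .4938 -.2018 -.02 99.6;  python3 - <<'E'
from h import *
c=cam("wrist"); print(blobs(c,mk(c,*WHITE),0,500))
E
```

```text
t 16.77 pos [ 0.4961 -0.2032  0.0017] rot [178.9   1.1 100.3] w 0.0555 F [ 0.2  0.1 -2.3]
turn 0.66 then shift tool xyz mm [ 1.8 -2.  21.7] rows>= 0.5
[(array([247., 317.]), array([ 507.5, -268. ,   33.9,   40.7,   22.5])), (array([242., 174.]), array([ 491.1, -185.9,   98.7,   68. ,   10. ])), (array([501., 118.]), array([ 627.6, -126. ,   17.5,  139.3,   23.6]))]
```

Call:
apply_moves([
  [[0.001, -0.002, 0.01, 0.6, -1], [0.001, -0.001, 0.009, 0, -1], [0, 0, 0.005, 0, -1], [0, 0, 0, 0, -1]],
])

```text
time_s: 17.15
tcp_pos: [0.499, -0.2028, -0.0201]
tcp_rot: [178.5, 1.3, 99.9]
contact_force: [-0.0, -0.4, -3.0]
grip_width: 0.0552
```

```bash
python3 plan.py .4938 -.2018 -.035 99.6
```

```text
t 17.15 pos [ 0.499  -0.2028 -0.0201] rot [178.5   1.3  99.9] w 0.0552 F [-0.  -0.4 -3. ]
turn 0.3 then shift tool xyz mm [ 1.9 -4.9 14.9] rows>= 0.4
```

Call:
apply_moves([
  [[0.001, -0.004, 0.005, 0.3, -1], [0.001, -0.002, 0.004, 0, -1], [0, 0, 0, 0, -1]],
])

```text
time_s: 17.4
tcp_pos: [0.494, -0.2022, -0.0292]
tcp_rot: [178.4, 1.4, 99.6]
contact_force: [-0.4, 0.3, -2.7]
grip_width: 0.0553
```

```bash
python3 plan.py .4938 -.2018 -.035 99.6
```

```text
t 17.4 pos [ 0.494  -0.2022 -0.0292] rot [178.4   1.4  99.6] w 0.0553 F [-0.4  0.3 -2.7]
turn 0.05 then shift tool xyz mm [ 0.5 -0.2  5.8] rows>= 0.1
```

Call:
apply_moves([
  [[0, 0, 0.003, 0, -1], [0, 0, 0.001, 0, -1]],
])

```text
time_s: 17.57
tcp_pos: [0.4939, -0.2024, -0.0333]
tcp_rot: [178.3, 1.4, 99.6]
contact_force: [-0.3, 0.3, -2.7]
grip_width: 0.0551
```

Call:
apply_moves([
  [[0, 0, 0.002, 0, -1], [0, 0, 0.001, 0, -1]],
])

```text
time_s: 17.73
tcp_pos: [0.4943, -0.2027, -0.0351]
tcp_rot: [178.3, 1.4, 99.6]
contact_force: [-4.5, 1.6, 17.2]
grip_width: 0.0551
```

Call:
apply_moves([
  [[0, 0, 0.002, 0, -1]],
])

```text
time_s: 17.82
tcp_pos: [0.4943, -0.2027, -0.0352]
tcp_rot: [178.3, 1.4, 99.6]
contact_force: [-4.7, 2.8, 29.7]
grip_width: 0.0549
```

Touched down at (494.3,-202.7), yaw 99.6. Release and rise.

Call:
apply_moves([
  [[0, 0, -0.001, 0, -1], [0, 0, 0, 0, 0.5], [0, 0, 0, 0, 1], [0, 0, 0, 0, 1], [0, 0, -0.015, 0, 1], [0, 0, -0.03, 0, 1], [0, 0, -0.04, 0, 1], [0, 0, -0.04, 0, 1]],
])

```text
time_s: 18.48
tcp_pos: [0.4856, -0.1983, 0.0875]
tcp_rot: [179.0, 0.9, 99.6]
contact_force: [0.6, -0.5, -0.2]
grip_width: 0.0853
```

Call:
apply_moves([
  [[0, 0, -0.02, 0, 1], [0, 0, 0, 0, 1], [0, 0, 0, 0, 1]],
])

```text
time_s: 18.73
tcp_pos: [0.4908, -0.2009, 0.1169]
tcp_rot: [178.2, 1.5, 99.6]
contact_force: [0.6, 0.2, -0.2]
grip_width: 0.0852
```

```bash
python3 plan.py .46 .235 .12 ; python3 - <<'E'
from h import *
c=cam("wrist"); cv2.imwrite("pics/w7.png",c["im"])
print(blobs(c,mk(c,*WHITE),0,500)); print("oak",blobs(c,mk(c,*CORK),.034,500))
E
```

```text
t 18.73 pos [ 0.4908 -0.2009  0.1169] rot [178.2   1.5  99.6] w 0.0852 F [ 0.6  0.2 -0.2]
turn -0.0 then shift tool xyz mm [434.9  42.3  -3.1] rows>= 10.5
[(array([168., 349.]), array([ 438.1, -420.6,   36. ,   64.1,   84.5])), (array([247., 173.]), array([ 493.9, -201.3,   98.9,   98.3,    9.6])), (array([ 57., 121.]), array([ 321.4, -178.7,   35.2,   31.3,    8.5])), (array([453.,  99.]), array([ 667. , -104.8,   92.9,  139. ,   29.8]))]
oak [(array([447., 286.]), array([ 700.3, -272.8,   77.5,   68.7,   14.8])), (array([247., 185.]), array([ 492.9, -200.3,   55.8,   60.3,    9.4])), (array([ 81., 116.]), array([ 353.9, -166.5,   92.9,   79.8,   20.4]))]
```

View pics/w7.png

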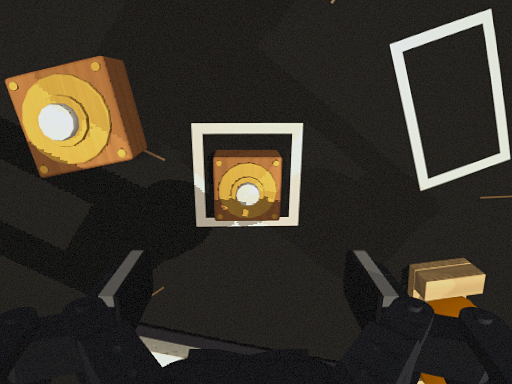

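The bell is upright in the square at (247,188), about 1.2 mm off centre and 0.2° off square. Now the toggle.

Call:
apply_moves([
  [[0.02, 0.002, 0, -5.3, 1], [0.034, 0.0, 0, -5.3, 1], [0.036, -0.003, 0, -5.3, 1], [0.038, -0.006, 0, 0, 1], [0.038, -0.006, 0, 0, 1], [0.038, -0.006, 0, 0, 1], [0.038, -0.006, 0, 0, 1], [0.038, -0.006, 0, 0, 1]],
])

```text
time_s: 19.45
tcp_pos: [0.3505, 0.044, 0.0942]
tcp_rot: [179.4, 1.6, 115.6]
contact_force: [0.6, 0.9, -0.2]
grip_width: 0.0856
```

```bash
python3 plan.py .45 .2 .11 115.7
```

```text
t 19.45 pos [0.3505 0.044  0.0942] rot [179.4   1.6 115.6] w 0.0856 F [ 0.6  0.9 -0.2]
turn -0.07 then shift tool xyz mm [ 97.4 157.3 -15.8] rows>= 4.5
```

Call:
apply_moves([
  [[0.01, 0.02, -0.005, 0, 1], [0.018, 0.03, -0.005, 0, 1], [0.02, 0.034, -0.003, 0, 1], [0.02, 0.034, 0, 0, 1], [0.018, 0.028, 0, 0, 1], [0.007, 0.008, 0, 0, 1], [0, 0, 0, 0, 1], [0, 0, 0, 0, 1]],
])

```text
time_s: 20.12
tcp_pos: [0.4262, 0.2048, 0.0874]
tcp_rot: [-178.4, 1.0, 116.2]
contact_force: [-0.4, 0.6, -0.5]
grip_width: 0.0853
```

```bash
python3 plan.py .468 .236 .04 115.7;  python3 - <<'E'
from h import *
c=cam("wrist"); cv2.imwrite("pics/w8.png",c["im"])
E
```

```text
t 20.12 pos [0.4262 0.2048 0.0874] rot [-178.4    1.   116.2] w 0.0853 F [-0.4  0.6 -0.5]
turn 0.45 then shift tool xyz mm [10.  51.2 47.4] rows>= 1.7
```

View pics/w8.png

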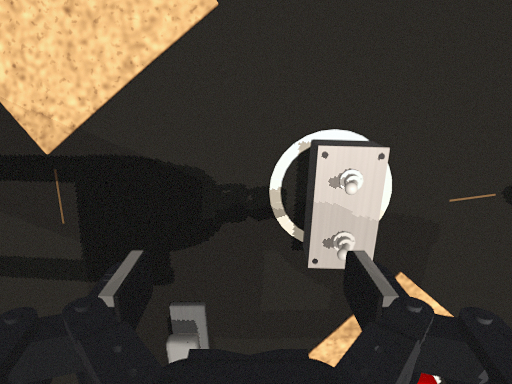

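Toggle box corners at (320,145), (389,149), (377,270) and (309,267). The circle's outer edge is at columns 270 to 392, centre about (331,188).

```bash
python3 - <<'E'
from h import *
c=cam("wrist")
q=ray(c,[[320,145],[389,149],[377,270],[309,267]],.036)*1000
e=np.diff(np.r_[q,q[:1]],axis=0); print(q.mean(0),np.linalg.norm(e,axis=1),np.degrees(np.arctan2(e[:,1],e[:,0]))%180)
m=mk(c,*WHITE); k=max([k for k in cv2.findContours(m,cv2.RETR_EXTERNAL,cv2.CHAIN_APPROX_NONE)[0] if 250<k[:,0,0].mean()<400],key=cv2.contourArea).reshape(-1,2)
w=ray(c,k,0)*1000; cc=np.array([490,232.])
for r in range(40): # fit the 102 mm outer circle on points near it
    d=np.linalg.norm(w-cc,axis=1); s=w[abs(d-51)<(10 if r<15 else 3)]
    A=np.c_[2*s,np.ones(len(s))]; x=np.linalg.lstsq(A,(s**2).sum(1),rcond=None)[0]; cc=x[:2]
print("circle",cc,np.sqrt(x[2]+cc@cc),len(s),len(w))
E
```

```text
[495.2643258  228.73262976] [48.41906692 95.64290433 53.72853536 95.72243059] [ 23.3890613  117.99534611  23.77193795 114.80938206]
circle [499.51128333 223.59354948] 50.73090205880298 111 388
```

```bash
python3 plan.py .495 .229 .04 115.9
```

```text
t 20.22 pos [0.4254 0.2036 0.0877] rot [-178.3    1.   116.1] w 0.0854 F [ 0.3 -0.9  0.5]
turn 0.16 then shift tool xyz mm [-7.6 73.7 47.7] rows>= 2.1
```

Call:
apply_moves([
  [[-0.001, 0.015, 0.008, 0.2, 1], [-0.002, 0.02, 0.01, 0, 1], [-0.002, 0.02, 0.01, 0, 1], [-0.001, 0.012, 0.008, 0, 1], [0, 0, 0, 0, 1], [0, 0, 0, 0, 1]],
])

```text
time_s: 20.72
tcp_pos: [0.4812, 0.2162, 0.0477]
tcp_rot: [-177.7, 1.0, 115.4]
contact_force: [0.3, -0.8, -0.1]
grip_width: 0.0857
```

```bash
python3 plan.py .495 .229 .02 115.9;  python3 - <<'E'
from h import *
c=cam("wrist"); cv2.imwrite("pics/w9.png",c["im"])
E
```

```text
t 20.72 pos [0.4812 0.2162 0.0477] rot [-177.7    1.   115.4] w 0.0857 F [ 0.3 -0.8 -0.1]
turn -0.53 then shift tool xyz mm [ 5.5 18.  27.7] rows>= 0.8
```

View pics/w9.png

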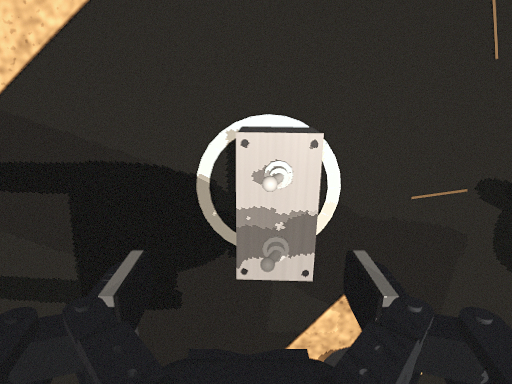

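Box corners at (236,133), (324,133), (314,281) and (237,281).

```bash
python3 - <<'E'
from h import *
c=cam("wrist")
q=ray(c,[[236,133],[324,133],[314,281],[237,281]],.036)*1000
e=np.diff(np.r_[q,q[:1]],axis=0); print(q.mean(0),np.linalg.norm(e,axis=1),np.degrees(np.arctan2(e[:,1],e[:,0]))%180)
w=ray(c,[[196,184],[340,184],[268,114]],0)*1000; print("circ",w,(w[0]+w[1])/2,np.linalg.norm(w[0]-w[1]))
E
python3 plan.py .495 .229 .02 115.9
```

```text
[495.07165963 228.44743007] [49.92753305 96.21492325 50.68165891 97.02468215] [ 25.7802949  115.56163906  26.68931799 115.1218843 ]
circ [[440.64578046 210.63849138]
 [532.5036345  255.53552279]
 [465.34791324 276.67520729]] [486.57470748 233.08700709] 102.24289108256067
t 20.82 pos [0.4809 0.2164 0.0481] rot [-177.8    1.   115.4] w 0.0854 F [0.4 0.  0.2]
turn -0.5 then shift tool xyz mm [ 5.2 18.1 28.1] rows>= 0.8
```

Call:
apply_moves([
  [[0.003, 0.009, 0.005, 0, 1], [0.003, 0.008, 0.01, 0, 1], [0, 0, 0.012, 0, 1], [0, 0, 0.01, 0, 1], [0, 0, 0, 0, 1], [0, 0, 0, 0, 1]],
])

```text
time_s: 21.32
tcp_pos: [0.4934, 0.2301, 0.0098]
tcp_rot: [-178.0, 1.0, 115.4]
contact_force: [-0.5, 0.4, 0.7]
grip_width: 0.0851
```

```bash
python3 plan.py .495 .2286 -.035 115.5
```

```text
t 21.32 pos [0.4934 0.2301 0.0098] rot [-178.     1.   115.4] w 0.0851 F [-0.5  0.4  0.7]
turn -0.1 then shift tool xyz mm [-2.1  0.8 44.8] rows>= 1.1
```

Call:
apply_moves([
  [[-0.001, -0.001, 0.012, 0, 1], [-0.001, -0.001, 0.014, 0, 1], [0, -0.001, 0.012, 0, 1], [0, 0, 0.004, 0, 1], [0, 0, 0, 0, 1]],
])

```text
time_s: 21.73
tcp_pos: [0.493, 0.2283, -0.0315]
tcp_rot: [-178.3, 1.0, 115.5]
contact_force: [-0.3, -0.3, 0.1]
grip_width: 0.0853
```

```bash
python3 plan.py .495 .2286 -.035 115.5
```

```text
t 21.73 pos [ 0.493   0.2283 -0.0315] rot [-178.3    1.   115.5] w 0.0853 F [-0.3 -0.3  0.1]
turn 0.0 then shift tool xyz mm [-0.6  2.   3.5] rows>= 0.1
```

Call:
apply_moves([
  [[-0.001, 0.002, 0.003, 0, 1], [0, 0, 0, 0, -1], [0, 0, 0, 0, -1], [0, 0, 0, 0, -1], [0, 0, 0, 0, -1], [0, 0, 0, 0, -1], [0, 0, 0, 0, -1]],
])

```text
time_s: 22.32
tcp_pos: [0.4956, 0.2286, -0.0321]
tcp_rot: [-178.4, 1.0, 115.5]
contact_force: [-0.3, 0.1, -4.0]
grip_width: 0.0494
```

```bash
python3 plan.py .495 .2286 -.035 115.5
```

```text
t 22.32 pos [ 0.4956  0.2286 -0.0321] rot [-178.4    1.   115.5] w 0.0494 F [-0.3  0.1 -4. ]
turn 0.02 then shift tool xyz mm [ 0.3 -0.5  2.9] rows>= 0.1
```

Call:
apply_moves([
  [[0, 0, -0.01, 0, -1], [0, 0, -0.02, 0, -1], [0, 0, -0.025, 0, -1], [0, 0, -0.025, 0, -1], [0, 0, -0.025, 0, -1], [0, 0, -0.01, -4.3, -1], [0, 0, 0, 0, -1], [0, 0, 0, 0, -1]],
])

```text
time_s: 22.98
tcp_pos: [0.4953, 0.2312, 0.0883]
tcp_rot: [-178.0, 0.8, 119.9]
contact_force: [0.0, 0.3, -5.0]
grip_width: 0.0491
```

```bash
python3 plan.py .6668 -.105 .085 119.8; python3 - <<'E'
from h import *
c=cam("wrist"); b=cam("scene")
for n,c in (("w",c),("s",b),("side",cam("side"))): print(n,[q for q in blobs(c,mk(c,*WHITE),0,150) if abs(q[1][0]-487)<30 and abs(q[1][1]-233)<40])
E
```

```text
t 22.98 pos [0.4953 0.2312 0.0883] rot [-178.     0.8  119.9] w 0.0491 F [ 0.   0.3 -5. ]
turn 0.06 then shift tool xyz mm [-377.   -18.2    3.3] rows>= 9.1
w [(array([240., 139.]), array([468.1, 258.3,  96.4,  34.6,  35.9]))]
s [(array([331., 191.]), array([490.4, 234.8,  94.4, 100.9,  88.3]))]
side [(array([243., 281.]), array([499.7, 211.3, 104.6, 146.7,  27.1]))]
```

Call:
apply_moves([
  [[-0.02, -0.001, 0, 0, -1], [-0.034, -0.002, 0, 0, -1], [-0.036, -0.002, 0, 0, -1], [-0.038, -0.002, 0, 0, -1], [-0.038, -0.002, 0, 0, -1], [-0.038, -0.002, 0, 0, -1], [-0.038, -0.002, 0, 0, -1], [-0.038, -0.002, 0, 0, -1]],
])

```text
time_s: 23.8
tcp_pos: [0.6113, -0.0216, 0.0766]
tcp_rot: [-176.5, -0.1, 120.2]
contact_force: [0.8, -0.5, -4.5]
grip_width: 0.049
```

Call:
apply_moves([
  [[-0.034, -0.002, 0, 0, -1], [-0.025, -0.001, 0, 0, -1], [-0.012, 0, 0, 0, -1], [0, 0, 0, 0, -1], [0, 0, 0, 0, -1]],
])

```text
time_s: 24.22
tcp_pos: [0.6444, -0.0968, 0.067]
tcp_rot: [-175.9, -0.4, 119.4]
contact_force: [-0.1, 0.9, -4.7]
grip_width: 0.0494
```

```bash
python3 plan.py .6668 -.105 -.01 119.8
```

```text
t 24.22 pos [ 0.6444 -0.0968  0.067 ] rot [-175.9   -0.4  119.4] w 0.0494 F [-0.1  0.9 -4.7]
turn -0.37 then shift tool xyz mm [-18.2  15.4  77. ] rows>= 1.9
```

Call:
apply_moves([
  [[-0.006, 0.005, 0.012, -0.4, -1], [-0.006, 0.005, 0.016, 0, -1], [-0.006, 0.005, 0.016, 0, -1], [0, 0, 0.012, 0, -1], [0, 0, 0, 0, -1], [0, 0, 0, 0, -1]],
])

```text
time_s: 24.72
tcp_pos: [0.6599, -0.0992, -0.0005]
tcp_rot: [-175.6, -0.9, 120.2]
contact_force: [0.0, -0.1, -3.6]
grip_width: 0.0495
```

```bash
python3 plan.py .6668 -.105 -.02 119.8
```

```text
t 24.72 pos [ 6.599e-01 -9.920e-02 -5.000e-04] rot [-175.6   -0.9  120.2] w 0.0495 F [ 0.  -0.1 -3.6]
turn 0.4 then shift tool xyz mm [-8.4  3.1 19.5] rows>= 0.5
```

Call:
apply_moves([
  [[-0.004, 0.002, 0.007, 0.4, -1], [-0.004, 0.001, 0.007, 0, -1], [-0.001, 0, 0.004, 0, -1], [0, 0, 0, 0, -1]],
])

```text
time_s: 25.05
tcp_pos: [0.6664, -0.1046, -0.0213]
tcp_rot: [-175.5, -0.9, 119.9]
contact_force: [0.3, -0.2, -4.2]
grip_width: 0.0492
```

```bash
python3 plan.py .6668 -.105 -.032 119.8; python3 - <<'E'
from h import *
c=cam("wrist"); g=cam("scene"); cv2.imwrite("pics/w10.png",np.hstack([c["im"][:,:430],cv2.resize(g["im"][205:305,185:285],(370,384),interpolation=cv2.INTER_CUBIC)]))
E
```

```text
t 25.05 pos [ 0.6664 -0.1046 -0.0213] rot [-175.5   -0.9  119.9] w 0.0492 F [ 0.3 -0.2 -4.2]
turn 0.11 then shift tool xyz mm [-0.6  0.2 10.7] rows>= 0.3
```

Call:
apply_moves([
  [[0, 0, 0.003, 0, -1], [0, 0, 0.002, 0, -1], [0, 0, 0, 0, -1]],
])

```text
time_s: 25.4
tcp_pos: [0.6673, -0.1052, -0.0242]
tcp_rot: [-175.7, -0.7, 119.9]
contact_force: [-0.5, -0.0, -3.6]
grip_width: 0.0492
```

Call:
apply_moves([
  [[0, 0, 0.002, 0, -1], [0, 0, 0.001, 0, -1]],
])

```text
time_s: 25.57
tcp_pos: [0.6675, -0.1054, -0.0265]
tcp_rot: [-175.8, -0.7, 119.9]
contact_force: [0.1, 0.0, -4.2]
grip_width: 0.0494
```

Call:
apply_moves([
  [[0, 0, 0.002, 0, -1]],
])

```text
time_s: 25.65
tcp_pos: [0.6678, -0.1056, -0.0282]
tcp_rot: [-175.8, -0.6, 119.9]
contact_force: [0.2, 1.0, -3.2]
grip_width: 0.0492
```

Call:
apply_moves([
  [[0, 0, 0.001, 0, -1]],
])

```text
time_s: 25.73
tcp_pos: [0.6674, -0.1056, -0.0294]
tcp_rot: [-175.8, -0.6, 119.9]
contact_force: [-0.1, 0.3, -3.9]
grip_width: 0.0493
```

Call:
apply_moves([
  [[0, 0, 0.001, 0, -1]],
])

```text
time_s: 25.82
tcp_pos: [0.6674, -0.1056, -0.0303]
tcp_rot: [-175.8, -0.6, 119.9]
contact_force: [-2.2, 0.8, 2.7]
grip_width: 0.049
```

Call:
apply_moves([
  [[0, 0, 0.001, 0, -1]],
])

```text
time_s: 25.9
tcp_pos: [0.6674, -0.1055, -0.0305]
tcp_rot: [-175.8, -0.6, 119.9]
contact_force: [-3.8, 0.7, 5.3]
grip_width: 0.0489
```

Call:
apply_moves([
  [[0, 0, 0.001, 0, -1]],
])

```text
time_s: 25.98
tcp_pos: [0.6675, -0.1055, -0.0304]
tcp_rot: [-175.8, -0.6, 119.9]
contact_force: [-3.4, 1.3, 4.0]
grip_width: 0.0494
```

Call:
apply_moves([
  [[0, 0, 0.003, 0, -1]],
])

```text
time_s: 26.07
tcp_pos: [0.6672, -0.1052, -0.0313]
tcp_rot: [-175.9, -0.6, 119.9]
contact_force: [-7.2, 4.1, 24.3]
grip_width: 0.0493
```

Call:
apply_moves([
  [[0, 0, 0.003, 0, -1]],
])

```text
time_s: 26.15
tcp_pos: [0.6673, -0.1051, -0.0313]
tcp_rot: [-175.9, -0.6, 119.9]
contact_force: [-6.9, 2.0, 19.2]
grip_width: 0.0486
```

Call:
apply_moves([
  [[0, 0, 0.004, 0, -1]],
])

```text
time_s: 26.23
tcp_pos: [0.6674, -0.1051, -0.0314]
tcp_rot: [-176.0, -0.5, 119.8]
contact_force: [-8.8, 3.5, 24.7]
grip_width: 0.0492
```

Call:
apply_moves([
  [[0, 0, -0.001, 0, 0.2], [0, 0, 0, 0, 0.4], [0, 0, 0, 0, 1], [0, 0, 0, 0, 1], [0, 0, 0, 0, 1], [0, 0, -0.015, 0, 1], [0, 0, -0.03, 0, 1], [0, 0, -0.04, 0, 1]],
])

```text
time_s: 26.9
tcp_pos: [0.6673, -0.1022, 0.048]
tcp_rot: [-175.4, -1.0, 119.8]
contact_force: [0.3, 0.5, 0.7]
grip_width: 0.0855
```

Call:
apply_moves([
  [[0, 0, -0.035, 0, 1], [0.01, 0, -0.02, 0, 1], [0.01, 0, 0, 0, 1], [0, 0, 0, 0, 1]],
])

```text
time_s: 27.23
tcp_pos: [0.6676, -0.0842, 0.1119]
tcp_rot: [-175.9, -0.6, 119.8]
contact_force: [-0.6, 0.1, 0.5]
grip_width: 0.0851
```

```bash
python3 plan.py .628 .1145 .08 159.8; python3 - <<'E'
from h import *
c=cam("wrist"); g=cam("scene"); cv2.imwrite("pics/w10.png",np.hstack([c["im"][:,:430],cv2.resize(g["im"][205:305,185:285],(370,384),interpolation=cv2.INTER_CUBIC)]))
for z,r in ((0,WHITE),(.036,((0,0,90),(180,60,200)))): print([b for b in blobs(c,mk(c,*r),z,800)])
E
```

```text
t 27.23 pos [ 0.6676 -0.0842  0.1119] rot [-175.9   -0.6  119.8] w 0.0851 F [-0.6  0.1  0.5]
turn -40.03 then shift tool xyz mm [105.8 172.8  31.9] rows>= 4.9
[(array([466., 279.]), array([ 9.044e+02, -6.890e+01,  1.372e+02,  7.390e+01,  9.000e-01])), (array([ 60., 183.]), array([ 494. , -201.5,   99.1,   99.4,    9.7])), (array([245., 194.]), array([ 667.1, -105.1,   93.4,  139.2,   29.8]))]
[(array([448., 249.]), array([ 8.391e+02, -6.140e+01,  1.117e+02,  6.650e+01,  1.000e-01])), (array([245., 205.]), array([ 668. , -101. ,   63.8,   88.5,   30.1])), (array([71., 13.]), array([482.4, -34.9,  31.3,  20.3,  26.7]))]
```

View pics/w10.png

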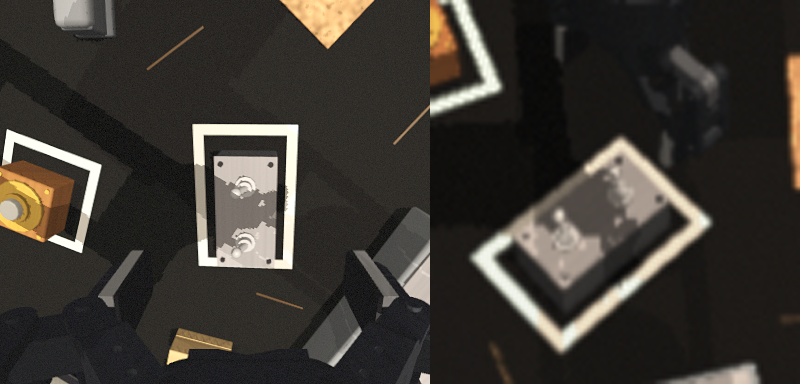

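The toggle box sits in the oblong, plate corners about (213,155), (278,154), (277,268) and (215,268). Checking its centring.

```bash
python3 - <<'E'
from h import *
c=cam("wrist")
g=cv2.cvtColor(c["im"],cv2.COLOR_BGR2GRAY); print("row 200",[ (i,int(g[200,i])) for i in range(188,302,1) if abs(int(g[200,i+1])-int(g[200,i-1]))>35])
print("col 232",[ (i,int(g[i,232])) for i in range(115,290) if abs(int(g[i+1,232])-int(g[i-1,232]))>35])
print("col 262",[ (i,int(g[i,262])) for i in range(115,290) if abs(int(g[i+1,262])-int(g[i-1,262]))>35])
q=ray(c,[[213,155],[278,154],[277,268],[215,268]],.036)*1000
e=np.diff(np.r_[q,q[:1]],axis=0); print(q.mean(0),np.linalg.norm(e,axis=1),np.degrees(np.arctan2(e[:,1],e[:,0]))%180)
print(blobs(c,mk(c,*WHITE),0,800)[-1])
E
```

```text
row 200 [(195, 31), (196, 139), (204, 160), (205, 121), (206, 50), (214, 24), (215, 104), (276, 87), (277, 36), (284, 14), (285, 129), (286, 152), (287, 209), (288, 253), (294, 255), (295, 194), (296, 52)]
col 232 [(121, 21), (122, 138), (123, 248), (132, 254), (133, 159), (134, 40), (153, 58), (154, 110), (155, 205), (180, 204), (181, 111), (187, 108), (188, 160), (189, 191), (190, 200), (191, 138), (245, 112), (246, 202), (247, 177), (248, 145), (251, 132), (252, 188), (265, 243), (266, 25)]
col 262 [(121, 29), (122, 94), (123, 252), (132, 254), (133, 186), (134, 67), (154, 63), (155, 189), (192, 193), (193, 113), (200, 113), (201, 212), (205, 213), (206, 167), (207, 116), (221, 111), (222, 154), (223, 206), (265, 210), (266, 242), (267, 52)]
[ 671.01080383 -105.06185104] [50.80225457 98.17539368 53.77979989 98.95324736] [ 31.38968142 120.82094202  32.13964659 119.10342856]
(array([246., 192.]), array([ 666.7, -104.9,   93.2,  138.8,   29.7]))
```

```bash
python3 - <<'E'
from h import *
c=cam("wrist")
a=np.radians(119.75); u=np.array([np.cos(a),np.sin(a)]); v=np.array([u[1],-u[0]]); o=np.array([666.9,-105.])
f=lambda px,z:[(round(float((p-o)@u),1),round(float((p-o)@v),1)) for p in ray(c,px,z)*1000]
print("plate L,R,top (along,across)",f([[214.5,200],[276.5,200],[232,154.5],[262,154.5]],.036))
print("plate sides hi/lo", f([[214,165],[277.5,165],[215.5,255],[275.8,255]],.036))
print("tape inner L,R,top,top2",f([[205.5,200],[285,200],[232,133.3],[262,133.3]],0))
E
python3 plan.py .628 .1145 .08 159.8
```

```text
plate L,R,top (along,across) [(10.0, -22.4), (11.2, 27.8), (47.4, -7.6), (47.7, 15.7)]
plate sides hi/lo [(38.9, -22.0), (39.6, 27.8), (-39.3, -22.9), (-37.3, 28.5)]
tape inner L,R,top,top2 [(-1.4, -37.4), (0.3, 36.1), (60.2, -11.9), (60.4, 14.3)]
t 27.43 pos [ 0.6668 -0.0857  0.1094] rot [-175.7   -0.6  119.7] w 0.0857 F [-0.6 -0.3 -0.3]
turn -40.08 then shift tool xyz mm [105.5 174.5  29.4] rows>= 5.0
```

```bash
python3 - <<'E'
from h import *
a=np.radians(119.75); u=np.array([np.cos(a),np.sin(a)]); v=np.array([u[1],-u[0]]); o=np.array([666.9,-105.])
for n in ("scene","side"):
    c=cam(n); im=cv2.cvtColor(c["im"],cv2.COLOR_BGR2GRAY)
    # brightness profile across the box (v) through two stations along u, at plate height and at desk height
    for z in (.036,0):
        for s in (-20,0,20) if z else (-55,55):
            t=np.arange(-55,56,.5); P=np.c_[(o+s*u+t[:,None]*v)/1e3,np.full(len(t),z)]
            p=proj(c,P).astype(np.float32); g=cv2.remap(im,p[:,0],p[:,1],cv2.INTER_LINEAR).ravel().astype(int)
            d=np.diff(cv2.GaussianBlur(g.astype(np.float32)[:,None],(1,5),0).ravel()); k=[i for i in range(2,len(d)-2) if abs(d[i])>6 and abs(d[i])==abs(d[i-2:i+3]).max()]
            print(n,z,s,[(float(t[i]+.25),int(d[i])) for i in k])
E
```

```text
scene 0.036 -20 [(-28.25, 7), (-13.75, 10), (29.25, -10), (51.75, 22)]
scene 0.036 0 [(-28.75, 8), (51.75, 19)]
scene 0.036 20 [(-28.25, 22), (-20.75, -14), (7.75, 8), (29.25, -11), (51.25, 17)]
scene 0 -55 [(-46.75, 19), (-36.25, -18), (36.25, 21), (47.25, -17), (47.75, -17)]
scene 0 55 [(-46.25, 16), (-45.75, 16), (-36.75, -13), (-31.25, 8), (5.25, -9), (15.25, -10), (36.75, 17), (47.25, -17)]
side 0.036 -20 [(-39.25, 14), (-26.75, -12), (30.75, -8), (42.75, 11), (43.25, 11), (54.25, -12)]
side 0.036 0 [(-40.75, 6), (-37.25, 8), (-28.75, -6), (-26.75, -7), (-9.75, 6), (41.25, 12), (53.75, -12)]
side 0.036 20 [(-27.75, -6), (30.75, -8), (41.75, 14), (53.25, -14)]
side 0 -55 [(-47.75, 13), (-34.75, -11), (25.75, -7), (36.75, 11), (49.25, -12)]
side 0 55 [(-47.25, 12), (-35.25, -6), (-34.75, -6), (35.25, 6), (37.25, 6), (47.75, -12), (50.25, -11)]
```

All views agree the box is 3 to 5 mm off across its width. Cause: the tool's tilt, with the pads about 52 mm behind the nominal TCP. I'll plan with the pad point from now on and re-centre the box by closing the jaws about the mark's centre.

```bash
python3 - <<'E'
s=open('plan.py').read()
s=s.replace('p=s["tcp_pos"];','from scipy.spatial.transform import Rotation as Rn; p=s["tcp_pos"]+Rn.from_euler("xyz",s["tcp_rot"],degrees=True).as_matrix()@[0,0,-.052]; p[2]=s["tcp_pos"][2];').replace("x,y,z=map(float,sys.argv[1:4]); s=state(); from","x,y,z=map(float,sys.argv[1:4]); s=state()\nfrom")
open('plan.py','w').write(s)
E
python3 plan.py .6669 -.105 .03 119.75
```

```text
t 27.53 pos [ 0.6705 -0.0844  0.1093] rot [-175.7   -0.7  119.7] w 0.0854 F [0.5 0.2 0.5]
turn -0.05 then shift tool xyz mm [-16.1 -13.3  79.3] rows>= 2.0
```

Call:
apply_moves([
  [[-0.008, -0.004, 0.012, 0, 1], [-0.008, -0.004, 0.016, 0, 1], [0, 0, 0.016, 0, 1], [0, 0, 0.016, 0, 1], [0, 0, 0.012, 0, 1], [0, 0, 0, 0, 1], [0, 0, 0, 0, 1]],
])

```text
time_s: 28.12
tcp_pos: [0.6583, -0.1119, 0.0242]
tcp_rot: [-175.2, -1.0, 119.6]
contact_force: [0.5, -1.6, 0.6]
grip_width: 0.0853
```

```bash
python3 plan.py .6669 -.105 -.032 119.75
```

```text
t 28.12 pos [ 0.6626 -0.1105  0.0242] rot [-175.2   -1.   119.6] w 0.0853 F [ 0.5 -1.6  0.6]
turn -0.16 then shift tool xyz mm [ 2.6  6.5 56.2] rows>= 1.4
```

Call:
apply_moves([
  [[0.001, 0.006, 0.005, 0, 1], [0.001, 0.003, 0.012, 0, 1], [0, 0.001, 0.012, 0, 1], [0, 0.001, 0.012, 0, 1], [0, 0, 0.006, 0, 1], [0, 0, 0, 0, 1]],
])

```text
time_s: 28.62
tcp_pos: [0.6648, -0.1064, -0.0282]
tcp_rot: [-175.2, -0.9, 119.6]
contact_force: [-0.1, 0.5, 0.3]
grip_width: 0.0853
```

```bash
python3 plan.py .6669 -.105 -.032 119.75
```

```text
t 28.62 pos [ 0.6689 -0.1049 -0.0282] rot [-175.2   -0.9  119.6] w 0.0853 F [-0.1  0.5  0.3]
turn -0.17 then shift tool xyz mm [ 1.  -1.8  3.8] rows>= 0.1
```

Call:
apply_moves([
  [[0, -0.003, 0.002, 0, 1], [0, 0, 0, 0, 0.6], [0, 0, 0, 0, 0.3], [0, 0, 0, 0, 0.1], [0, 0, 0, 0, -1], [0, 0, 0, 0, -1], [0, 0, 0, 0, -1]],
])

```text
time_s: 29.2
tcp_pos: [0.6645, -0.1071, -0.0284]
tcp_rot: [-175.6, -0.8, 119.6]
contact_force: [0.5, 0.1, -4.0]
grip_width: 0.0496
```

```bash
python3 plan.py .6669 -.105 -.032 119.75
```

```text
t 29.2 pos [ 0.6684 -0.1057 -0.0284] rot [-175.6   -0.8  119.6] w 0.0496 F [ 0.5  0.1 -4. ]
turn -0.16 then shift tool xyz mm [ 1.4 -0.9  3.6] rows>= 0.1
```

Call:
apply_moves([
  [[0.001, -0.001, 0.001, 0, -1], [0, 0, 0.001, 0, -1]],
])

```text
time_s: 29.37
tcp_pos: [0.6638, -0.1071, -0.0291]
tcp_rot: [-175.6, -0.7, 119.6]
contact_force: [-2.4, 1.8, 10.1]
grip_width: 0.0497
```

Call:
apply_moves([
  [[0, 0, 0.002, 0, -1]],
])

```text
time_s: 29.45
tcp_pos: [0.6639, -0.1071, -0.0292]
tcp_rot: [-175.7, -0.7, 119.6]
contact_force: [-4.8, 1.4, 15.8]
grip_width: 0.0501
```

```bash
python3 plan.py .6669 -.105 -.032 119.75
```

```text
t 29.45 pos [ 0.6676 -0.1057 -0.0292] rot [-175.7   -0.7  119.6] w 0.0501 F [-4.8  1.4 15.8]
turn -0.17 then shift tool xyz mm [ 1.  -0.2  2.8] rows>= 0.1
```

On the desk. Release and rise straight up, going clear of the toggles, then re-check.

Call:
apply_moves([
  [[0, 0, 0, 0, 0.3], [0, 0, 0, 0, 0.6], [0, 0, 0, 0, 1], [0, 0, 0, 0, 1], [0, 0, -0.015, 0, 1], [0, 0, -0.03, 0, 1], [0, 0, -0.04, 0, 1], [0, 0, -0.04, 0, 1]],
])

```text
time_s: 30.12
tcp_pos: [0.6629, -0.1027, 0.0874]
tcp_rot: [-174.5, -1.6, 119.5]
contact_force: [0.8, 0.0, -0.2]
grip_width: 0.085
```

Call:
apply_moves([
  [[0.01, 0.02, -0.02, 0, 1], [0.01, 0.03, 0, 0, 1], [0.01, 0.03, 0, 0, 1], [0, 0.01, 0, 0, 1], [0, 0, 0, 0, 1]],
])

```text
time_s: 30.53
tcp_pos: [0.7371, -0.0321, 0.1139]
tcp_rot: [-175.4, -0.9, 119.3]
contact_force: [0.1, 0.6, 0.3]
grip_width: 0.0853
```

```bash
cat > chk.py <<'E'
from h import *
a=np.radians(119.75); u=np.array([np.cos(a),np.sin(a)]); v=np.array([u[1],-u[0]]); o=np.array([666.9,-105.])
for n in ("scene","side"):
    c=cam(n); im=cv2.cvtColor(c["im"],cv2.COLOR_BGR2GRAY)
    for z,s in ((.036,-20),(.036,20),(0,-55)):
            t=np.arange(-55,56,.5); P=np.c_[(o+s*u+t[:,None]*v)/1e3,np.full(len(t),z)]
            p=proj(c,P).astype(np.float32); g=cv2.remap(im,p[:,0],p[:,1],cv2.INTER_LINEAR).ravel().astype(int)
            d=np.diff(cv2.GaussianBlur(g.astype(np.float32)[:,None],(1,5),0).ravel()); k=[i for i in range(2,len(d)-2) if abs(d[i])>6 and abs(d[i])==abs(d[i-2:i+3]).max()]
            print(n,z,s,[(float(t[i]+.25),int(d[i])) for i in k])
E
python3 chk.py; python3 plan.py .628 .1145 .08 159.8
```

```text
scene 0.036 -20 [(-29.75, 10), (26.75, -7), (51.25, 8)]
scene 0.036 20 [(-28.25, 19), (-21.25, -11), (50.75, 8), (51.25, 8)]
scene 0 -55 [(-46.75, 11), (-36.25, -11), (-35.75, -11), (36.25, 21), (47.75, -19)]
side 0.036 -20 [(-39.25, 7), (-36.75, 7), (41.25, 12), (43.25, 11), (54.25, -13)]
side 0.036 20 [(-38.25, 7), (42.25, 6), (53.25, -6), (53.75, -6)]
side 0 -55 [(-47.75, 7), (-47.25, 7), (34.25, 11), (35.75, 11), (49.25, -13)]
t 30.63 pos [ 0.739  -0.0318  0.1134] rot [-175.3   -0.9  119.3] w 0.0854 F [-0.4  0.1 -0.2]
turn -40.52 then shift tool xyz mm [154.7  99.   33.4] rows>= 4.5
```

The box is now within about 2 mm. On to the lamp on the mat, no turn needed.

```bash
python3 plan.py .6282 .1146 .08
```

```text
t 30.63 pos [ 0.739  -0.0318  0.1134] rot [-175.3   -0.9  119.3] w 0.0854 F [-0.4  0.1 -0.2]
turn -0.0 then shift tool xyz mm [181.9 -25.   33.4] rows>= 4.5
```

Call:
apply_moves([
  [[0.018, -0.002, 0, 0, 1], [0.034, -0.004, 0, 0, 1], [0.036, -0.004, 0, 0, 1], [0.036, -0.004, 0, 0, 1], [0.032, -0.004, 0, 0, 1], [0.016, -0.002, 0, 0, 1], [0, 0, 0, 0, 1], [0, 0, 0, 0, 1]],
])

```text
time_s: 31.3
tcp_pos: [0.6203, 0.0996, 0.1127]
tcp_rot: [-174.4, -1.0, 118.6]
contact_force: [-0.4, -0.1, 0.3]
grip_width: 0.0851
```

```bash
python3 plan.py .6282 .1146 .03;  python3 - <<'E'
from h import *
c=cam("wrist"); print(blobs(c,mk(c,(0,170,60),(5,255,255)),.053,500))
c=cam("scene"); print(blobs(c,mk(c,(0,170,60),(5,255,255)),.055,60))
E
```

```text
t 31.3 pos [0.6252 0.1013 0.1127] rot [-174.4   -1.   118.6] w 0.0851 F [-0.4 -0.1  0.3]
turn -0.0 then shift tool xyz mm [10.2  9.  82.7] rows>= 2.0
[(array([274., 184.]), array([627.9, 115.3,  42.6,  43.9,  30.7]))]
[(array([308., 227.]), array([630.7, 112.9,  40. ,  47.2,  34.8]))]
```

Call:
apply_moves([
  [[0.005, 0.006, 0.012, 0, 1], [0.004, 0.004, 0.018, 0, 1], [0.001, 0.002, 0.02, 0, 1], [0, 0.002, 0.018, 0, 1], [0, 0, 0.008, 0, 1], [0, 0, 0, 0, 1], [0, 0, 0, 0, 1]],
])

```text
time_s: 31.98
tcp_pos: [0.6311, 0.1056, 0.0289]
tcp_rot: [-174.7, -0.7, 117.9]
contact_force: [-0.3, -0.3, -0.4]
grip_width: 0.0856
```

```bash
python3 plan.py .6284 .1146 -.03
```

```text
t 31.98 pos [0.6356 0.1073 0.0289] rot [-174.7   -0.7  117.9] w 0.0856 F [-0.3 -0.3 -0.4]
turn -0.0 then shift tool xyz mm [ 9.8 -2.9 58.9] rows>= 1.4
```

Call:
apply_moves([
  [[0.005, 0, 0.004, 0, 1], [0.005, 0, 0.008, 0, 1], [0, 0, 0.012, 0, 1], [0, 0, 0.012, 0, 1], [0, 0, 0.008, 0, 1], [0, 0, 0, 0, 1]],
])

```text
time_s: 32.48
tcp_pos: [0.6262, 0.1145, -0.014]
tcp_rot: [-175.2, -0.5, 117.8]
contact_force: [-0.5, -0.2, -0.3]
grip_width: 0.0853
```

```bash
python3 plan.py .6284 .1146 -.03
```

```text
t 32.48 pos [ 0.6302  0.1161 -0.014 ] rot [-175.2   -0.5  117.8] w 0.0853 F [-0.5 -0.2 -0.3]
turn -0.0 then shift tool xyz mm [-0.4 -2.3 16. ] rows>= 0.4
```

Call:
apply_moves([
  [[0, -0.001, 0.008, 0, 1], [0, 0, 0.008, 0, 1], [0, 0, 0, 0, 0.5], [0, 0, 0, 0, -1], [0, 0, 0, 0, -1], [0, 0, 0, 0, -1], [0, 0, 0, 0, -1]],
])

```text
time_s: 33.07
tcp_pos: [0.6243, 0.114, -0.0286]
tcp_rot: [-175.3, -0.5, 117.9]
contact_force: [-0.0, -0.3, -2.2]
grip_width: 0.0592
```

```bash
python3 plan.py .6284 .1146 -.03
```

```text
t 33.07 pos [ 0.6282  0.1156 -0.0286] rot [-175.3   -0.5  117.9] w 0.0592 F [-0.  -0.3 -2.2]
turn -0.0 then shift tool xyz mm [-1.  -0.3  1.4] rows>= 0.0
```

Call:
apply_moves([
  [[0, 0, -0.008, 0, -1], [0, 0, -0.018, 0, -1], [0, 0, -0.022, 0, -1], [0, 0, -0.022, 0, -1], [0, 0, -0.01, 0, -1], [0, 0, 0, 0, -1]],
])

```text
time_s: 33.57
tcp_pos: [0.6288, 0.1163, 0.0529]
tcp_rot: [-175.0, -0.6, 117.8]
contact_force: [-0.2, -0.3, -2.7]
grip_width: 0.0587
```

```bash
python3 plan.py .488 .234 .04; python3 - <<'E'
from h import *
for n in ("scene","side","wrist"):
    c=cam(n); print(n,[q for q in blobs(c,mk(c,*WHITE),0,100) if abs(q[1][0]-487)<30 and abs(q[1][1]-233)<40])
E
```

```text
t 33.57 pos [0.633  0.1179 0.0529] rot [-175.    -0.6  117.8] w 0.0587 F [-0.2 -0.3 -2.7]
turn -0.0 then shift tool xyz mm [170.4 -74.   12.9] rows>= 4.5
scene []
side [(array([243., 285.]), array([490.9, 228.5, 106.1, 107. ,   4.3]))]
wrist [(array([147.,  16.]), array([505.3, 193.5,  82.6,  21.2,  25.4]))]
```

Call:
apply_moves([
  [[0.016, -0.007, 0, 0, -1], [0.03, -0.013, 0, 0, -1], [0.034, -0.015, 0, 0, -1], [0.034, -0.015, 0, 0, -1], [0.026, -0.011, 0, 0, -1], [0.01, -0.004, 0, 0, -1], [0, 0, 0, 0, -1], [0, 0, 0, 0, -1]],
])

```text
time_s: 34.38
tcp_pos: [0.4876, 0.2167, 0.0461]
tcp_rot: [-173.7, -0.8, 117.6]
contact_force: [0.5, -0.3, -3.0]
grip_width: 0.0594
```

```bash
python3 plan.py .488 .234 .0; cat > circ.py <<'E'
from h import *
from scipy.optimize import least_squares
for n in ("scene","side","wrist"):
    c=cam(n); m=mk(c,*WHITE); k=np.vstack([k.reshape(-1,2) for k in cv2.findContours(m,cv2.RETR_LIST,cv2.CHAIN_APPROX_NONE)[0]])
    w=ray(c,k,0)*1000; cc=np.array([488.,232.])
    for tol in (10,6,4,3,3):   # tape edges at radius 42 and 51
        d=np.linalg.norm(w-cc,axis=1); o=w[abs(d-51.3)<tol/1.0]; i=w[abs(d-41.7)<min(tol,4)]
        if tol>4: i=i[:0]
        f=lambda x:np.r_[np.linalg.norm(o-x,axis=1)-51.3,np.linalg.norm(i-x,axis=1)-41.7]
        if len(o)<10: break
        cc=least_squares(f,cc,loss="soft_l1").x
    print(n,cc.round(1),len(o),len(i),abs(f(cc)).mean().round(2))
E
python3 circ.py
```

```text
t 34.38 pos [0.4931 0.2187 0.0461] rot [-173.7   -0.8  117.6] w 0.0594 F [ 0.5 -0.3 -3. ]
turn -0.0 then shift tool xyz mm [15.9  2.6 46.1] rows>= 1.2
scene [488.7 229.9] 49 37 0.96
side [490.7 229.3] 97 56 1.39
wrist [488.1 230.7] 355 299 0.52
```

Call:
apply_moves([
  [[0.006, 0.001, 0.01, 0, -1], [0.006, 0.001, 0.014, 0, -1], [0, 0.001, 0.014, 0, -1], [0, 0.001, 0.008, 0, -1], [0, 0, 0, 0, -1], [0, 0, 0, 0, -1]],
])

```text
time_s: 35.03
tcp_pos: [0.4911, 0.2254, -0.0035]
tcp_rot: [-174.2, -0.7, 117.0]
contact_force: [-0.1, -0.6, -3.0]
grip_width: 0.0591
```

```bash
python3 plan.py .4885 .2304 -.0316; python3 circ.py
```

```text
t 35.03 pos [ 0.4961  0.2272 -0.0035] rot [-174.2   -0.7  117. ] w 0.0591 F [-0.1 -0.6 -3. ]
turn -0.0 then shift tool xyz mm [ 6.2 -5.3 28.1] rows>= 0.7
scene [488.7 229.6] 33 21 1.13
side [490.2 230. ] 75 43 1.42
wrist [488.1 230.7] 374 296 0.44
```

Call:
apply_moves([
  [[0.004, -0.002, 0.008, 0, -1], [0.003, -0.001, 0.008, 0, -1], [0, 0, 0.005, 0, -1], [0, 0, 0, 0, -1], [0, 0, 0, 0, -1]],
])

```text
time_s: 35.6
tcp_pos: [0.4842, 0.231, -0.0232]
tcp_rot: [-174.5, -0.7, 117.0]
contact_force: [0.1, -0.5, -2.9]
grip_width: 0.0594
```

```bash
python3 plan.py .4885 .2304 -.0316
```

```text
t 35.6 pos [ 0.4889  0.2327 -0.0232] rot [-174.5   -0.7  117. ] w 0.0594 F [ 0.1 -0.5 -2.9]
turn -0.0 then shift tool xyz mm [-1.9 -1.4  8.4] rows>= 0.2
```

Call:
apply_moves([
  [[-0.001, 0, 0.003, 0, -1], [0, 0, 0.002, 0, -1], [0, 0, 0.001, 0, -1]],
])

```text
time_s: 35.85
tcp_pos: [0.4843, 0.23, -0.0294]
tcp_rot: [-174.5, -0.7, 117.0]
contact_force: [-0.3, 0.1, -2.6]
grip_width: 0.0587
```

Call:
apply_moves([
  [[0, 0, 0.001, 0, -1]],
])

```text
time_s: 35.93
tcp_pos: [0.4843, 0.2299, -0.0305]
tcp_rot: [-174.6, -0.7, 117.0]
contact_force: [0.1, 0.4, -2.6]
grip_width: 0.059
```

Call:
apply_moves([
  [[0, 0, 0.001, 0, -1]],
])

```text
time_s: 36.02
tcp_pos: [0.4843, 0.2299, -0.0316]
tcp_rot: [-174.6, -0.6, 117.0]
contact_force: [0.3, -0.4, -3.2]
grip_width: 0.059
```

Call:
apply_moves([
  [[0, 0, 0.001, 0, -1]],
])

```text
time_s: 36.1
tcp_pos: [0.4843, 0.2299, -0.0318]
tcp_rot: [-174.6, -0.7, 117.0]
contact_force: [-2.8, 0.1, 14.1]
grip_width: 0.0592
```

```bash
python3 plan.py .4885 .2304 -.0316
```

```text
t 36.1 pos [ 0.489   0.2317 -0.0318] rot [-174.6   -0.7  117. ] w 0.0592 F [-2.8  0.1 14.1]
turn -0.0 then shift tool xyz mm [-0.9 -1.  -0.2] rows>= 0.0
```

Touchdown with 14 N, about 1 mm off. Release, rise, back off and check everything.

Call:
apply_moves([
  [[0, 0, 0, 0, 0.4], [0, 0, 0, 0, 0.7], [0, 0, 0, 0, 1], [0, 0, 0, 0, 1], [0, 0, -0.012, 0, 1], [0, 0, -0.03, 0, 1], [0, 0, -0.04, 0, 1], [0, 0, -0.04, 0, 1]],
])

```text
time_s: 36.77
tcp_pos: [0.4889, 0.2312, 0.086]
tcp_rot: [-173.5, -0.8, 117.0]
contact_force: [0.2, 0.2, -0.0]
grip_width: 0.0853
```

Call:
apply_moves([
  [[0, 0, -0.03, 0, 1], [0, -0.02, -0.02, 0, 1], [0, -0.02, 0, 0, 1], [0, 0, 0, 0, 1], [0, 0, 0, 0, 1]],
])

```text
time_s: 37.18
tcp_pos: [0.4669, 0.218, 0.1536]
tcp_rot: [-174.9, -0.6, 117.0]
contact_force: [0.1, -0.1, -0.5]
grip_width: 0.0852
```

```bash
python3 plan.py .488 .23 .1; python3 circ.py; python3 - <<'E'
from h import *
R=((0,170,60),(5,255,255))
for n,h in (("scene",.053),("side",.053),("wrist",.053)):
    c=cam(n); print(n,[q for q in blobs(c,mk(c,*R),h,60) if abs(q[1][0]-488)<40])
    if n=="scene": a=cv2.resize(c["im"][150:300,150:370],(480,327),interpolation=cv2.INTER_CUBIC)
    if n=="wrist": b=cv2.resize(c["im"],None,fx=.62,fy=.62)
b=cv2.copyMakeBorder(b,0,327-b.shape[0],0,0,cv2.BORDER_CONSTANT)
cv2.imwrite("pics/fin.png",np.hstack([a,b]))
E
python3 chk.py
```

```text
t 37.18 pos [0.4712 0.2196 0.1536] rot [-174.9   -0.6  117. ] w 0.0852 F [ 0.1 -0.1 -0.5]
turn -0.0 then shift tool xyz mm [ 1.7 19.7 53.6] rows>= 1.4
scene [489.  229.7] 72 53 1.06
side [490.4 229.1] 101 57 1.52
wrist [487.9 230.8] 282 268 0.59
scene [(array([332., 180.]), array([490.8, 229.9,  39.7,  51.3,  53. ]))]
side [(array([242., 274.]), array([492. , 229.6,  35.9,  41.9,  47.3]))]
wrist [(array([290., 183.]), array([489. , 232.1,  42.1,  42.7,  28.1]))]
scene 0.036 -20 [(-29.75, 16), (-3.75, 7), (-3.25, 7), (26.75, -15), (51.25, 20)]
scene 0.036 20 [(-28.25, 20), (-12.75, -7), (27.25, -15), (51.25, 19)]
scene 0 -55 [(-46.75, 19), (-35.75, -17), (36.25, 20), (36.75, 20), (47.25, -19)]
side 0.036 -20 [(-39.25, 15), (27.75, -10), (28.25, -10), (31.25, -6), (40.75, 12), (54.25, -15)]
side 0.036 20 [(-39.75, 14), (-27.25, -7), (29.25, -10), (29.75, -10), (40.75, 14), (53.75, -15)]
side 0 -55 [(-47.75, 14), (22.25, -10), (34.25, 12), (49.25, -15)]
```

The picture limit is reached, but the numbers agree: the lamp is within about 2 mm in all three cameras and the box within about 2 mm and 1°. The arm is clear of everything, so I'm handing in.

```bash
python3 -c "
from rig import ticket; print(ticket.job_done())"
```

```text
the job is handed in; nothing more can be done
None
```

The job is handed in at about 37 s of the 115 s: all three units stand on their own marks. I parked the lamp on the smaller cork mat, then moved the small bell push to the square, the toggle box to the oblong and the lamp to the circle.

| Unit | Off centre | Out of square |
|---|---|---|
| Lamp | 1.5–2 mm (three cameras) | round |
| Bell push | about 1.2 mm (wrist camera) | about 0.2° |
| Toggle box | about 2 mm across by the scene camera, up to about 3 mm by the side camera | under about 1° by the scene camera |

What went wrong or disagreed:
- **First grip:** it closed on the lamp's dome, because the real fingertips sit about 35–50 mm behind the TCP reading. I released it without lifting and re-gripped on the housing.
- **Toggle box:** it first landed about 4 mm off because the tool had built up a tilt of about 4°. I re-gripped and re-centred it.
- **Set-downs:** the box touched on one edge and was pressed flat. Each set-down read between about 14 and 30 N at the wrist.
- **Last look:** the final picture was refused (the 16-view limit), so the last check of the lamp and box was by measurement only. The bell was not re-measured after its set-down. I planned every path clear of the stapler, mug and lens stand and felt no unexpected contact, but did not re-measure them.

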